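# Pack the hung glaze test tiles and pin the tray's hold-down bar

## Robot

A 6-joint arm with a two-finger parallel gripper is mounted at the origin on the work surface. World frame = base frame: x ahead of the robot, y to its left, z up, the work surface at z = 0. Lengths are in m, angles in rad, forces in N, time in s.
With the tool pointing down it reaches from about 0.25 to 0.8 m from the base axis. Payload 3.9 kg.
Tool frame: the origin (TCP) lies on the mounting face of the last link; the fingertips stand 173 mm ahead of it and the grasp point (between the pads) lies 155 mm ahead of it (tip_reach is the distance from the TCP to the fingertips, in m); z points along the fingers, y is the line along which they close (so a half turn about z gives the same grasp; the last joint's range is limited). The gripper opens to 85 mm and grips with 20 to 120 N. Pads are 22 mm wide; open, the fingers measure 114 mm over their backs; the gripper's body (76 mm by 85 mm) begins 54 mm behind the grasp point. The pads swing forward as they close: fully open they stand 13 mm farther back than shut.
Start: joints at [1.143, 0.26, -0.138, 1.173, 0, 1.571], TCP at [0.218, 0.478, 0.405] pointing down, gripper open.
Joint ranges: [-2.78, 2.78], [-0.83, 1.72], [-1.28, 1.37], [-1.9, 2.12], [-1.57, 1.48], [-3.14, 3.14]. Speed limits (rad/s): [2.57, 2.57, 3.14, 3.14, 3.14, 3.14].

## Interface

Orientations are given as a unit quaternion [w, x, y, z].
In Python, from station import observe, snapshot, finish_job, silhouettes, spot_point, tip_reach gives the robot as it stands.
- The arm moves only by the tool jog_arm, never from a script. Its argument "steps" is a list of rows, each an object with "linear": the shift along the tool's x, y, z in m, a list of three; "roll": the turn about the tool's z in degrees; "fingers": the finger opening in m, from 0 to 0.0854. In form: [{"linear": [dx, dy, dz], "roll": roll, "fingers": fingers}, ...]. A call has 1 to 8 rows; each row shifts and turns the commanded pose from where the row before left it, along the tool's axes as they then stand; what a row does not reach is not made up. A row lasts 1/10 s, in which the tool goes at most 50 mm and 8.59 degrees, less where a joint would pass 70% of its speed; a pose out of reach is approached as far as the arm can. A call is refused whole if a number of a shift passes 0.05 or a number of a turn 8.59, either way. A call with a gripper value outside its range is refused whole. The fingers move at their own pace and stop on an object; "force" is the grip in N (left out, the last holds). Time passes only in rows, so rows that do not move let the fingers close. It gives the time, the measured TCP pose, the force, the opening and the grip force at its end, in the units of the state.
- observe(): the state, without advancing time (a new reading comes with each control period).
- snapshot(name): name is "scene" or "top" or "wrist"; returns a dict with "image" (480x640x3 uint8, red, green, blue), "depth" (480x640 float32, m along the optical axis (not along the pixel's ray), 0 where there is no reading), "fx", "fy", "cx", "cy" (pixels), "extrinsics" (4x4, takes a point from camera to world coordinates). Camera axes: x right, y down, z forward; pixel columns grow to the right and rows downward; lengths in m; the calibration is good to about 2 mm. The wrist camera is an equidistant fisheye: a pixel r from the principal point sees the ray r / f radians off the axis. A picture is of the moment at which its call begins.
- finish_job(): hands the job in; it is judged then, once.
Trained networks look in the newest picture that a camera, given by its name, has taken for a name from the list of things; names that differ only in an ending like _2 or _b are one class to them, and where a whole thing is asked for, a point or a joint stands for the part that bears it (a point fixed in the world has none). Each returns a list of dicts, best first, with "conf" (0 to 1); they miss things now and then, are a little off and sometimes report something else, mostly with a low value. They report only what shows in the picture. A call takes as long as a camera call.
- silhouettes(thing, camera): "mask" (480x640 bool, what is visible of it) and "extent" ([left, top, right, bottom] in pixels, round what is visible of it).
- spot_point(thing, camera): "location" ([column, row] in pixels: a listed point, or the origin of a listed thing).
The state is a dict: "t": time; "joint_positions": joint angles; "dq": joint speeds; "joint_efforts": joint torques, N m; "eef_pos": TCP position; "orientation": TCP orientation; "force": force on the tool from outside, world axes, zero at the start; "ft_torque": the same for the moment, N m; "opening": finger opening in m; "grasp_force": force on a finger pad.
Only numpy, scipy, OpenCV 4.12 (cv2) and the standard library are available. Lean on these libraries where they do the work, as an engineer would, in place of code of your own. Each camera call takes 0.05 s, during which the arm holds its last target. There are 200 camera calls.

## Task

Clear the glaze sample stand for transport: unhook every test tile that hangs on it (up the slope until the screw head shows in the round end of the keyhole, then off) and lay them all, with the blue one already down on the table, flat and glaze side up in the carrying tray, stacked at most three high. Then swing the tray's hold-down bar across them, home into its fork, and lock it by pushing the red-headed pin from its parking block fully down through the lined-up holes. Leave the yellow tin, the phone and the red lid where they are.

Things in the scene. Friction and masses are not known exactly. Their poses are not given: they have to be found in the camera images.
- stand: glaze sample stand, fixed. Its plywood panel (200 mm up the slope, 400 mm wide) slopes at 40 degrees to the table, rising towards +x, facing -x and up. Origin on the table under the panel's face centre, which is at z = 95 mm; y along the panel, z up. Tiles hang with their back on the face, keyhole end uphill. A ledge along the panel's lower edge stands 14 mm off the face, 65 mm below hung tiles
- screw0 (a point): foot of screw 0 of the row on the stand's panel (at stand y = -138 mm), on the panel's face. The screw stands square to the face: shank 6 mm across, pan head 13 mm across and 4 mm thick, head's underside 12 mm off the face
- screw1 (a point): foot of screw 1 of the row on the stand's panel (at stand y = -46 mm), on the panel's face. The screw stands square to the face: shank 6 mm across, pan head 13 mm across and 4 mm thick, head's underside 12 mm off the face
- screw2 (a point): foot of screw 2 of the row on the stand's panel (at stand y = 46 mm), on the panel's face. The screw stands square to the face: shank 6 mm across, pan head 13 mm across and 4 mm thick, head's underside 12 mm off the face
- screw3 (a point): foot of screw 3 of the row on the stand's panel (at stand y = 138 mm), on the panel's face. The screw stands square to the face: shank 6 mm across, pan head 13 mm across and 4 mm thick, head's underside 12 mm off the face
- tile_white: test tile 90 x 56 x 9 mm, 100 g. Origin: centre of its back; x along it to the keyhole end, z out of its glazed front. Keyhole through it: round hole 19 mm wide centred at x = 18 mm, running on to +x as a slot 9 mm wide ending at x = 37 mm. Hung, the shank sits at x = 34: slide it 16 mm up the slope, then draw it over 16 mm off the panel. Off-white, two red-brown leaves; hung
- tile_yellow: test tile 90 x 56 x 9 mm, 100 g. Origin: centre of its back; x along it to the keyhole end, z out of its glazed front. Keyhole through it: round hole 19 mm wide centred at x = 18 mm, running on to +x as a slot 9 mm wide ending at x = 37 mm. Hung, the shank sits at x = 34: slide it 16 mm up the slope, then draw it over 16 mm off the panel. Yellow, grey lines; hung
- tile_green: test tile 90 x 56 x 9 mm, 100 g. Origin: centre of its back; x along it to the keyhole end, z out of its glazed front. Keyhole through it: round hole 19 mm wide centred at x = 18 mm, running on to +x as a slot 9 mm wide ending at x = 37 mm. Hung, the shank sits at x = 34: slide it 16 mm up the slope, then draw it over 16 mm off the panel. Green, pale sprig; hung
- tile_red: test tile 90 x 56 x 9 mm, 100 g. Origin: centre of its back; x along it to the keyhole end, z out of its glazed front. Keyhole through it: round hole 19 mm wide centred at x = 18 mm, running on to +x as a slot 9 mm wide ending at x = 37 mm. Hung, the shank sits at x = 34: slide it 16 mm up the slope, then draw it over 16 mm off the panel. Red-brown, one pale leaf; hung
- tile_blue: test tile 90 x 56 x 9 mm, 100 g. Origin: centre of its back; x along it to the keyhole end, z out of its glazed front. Keyhole through it: round hole 19 mm wide centred at x = 18 mm, running on to +x as a slot 9 mm wide ending at x = 37 mm. Hung, the shank sits at x = 34: slide it 16 mm up the slope, then draw it over 16 mm off the panel. Dark blue; starts flat on the table
- tray: shallow plywood carrying tray, fixed. Origin: centre of its underside; z up. Inside 112 mm (x) by 216 mm (y), floor at z = 8 mm, walls 8 mm thick, top at z = 38 mm. Holds two stacks of up to three tiles, lengths along the tray's x; stacks centred at y = +49 and -49 mm leave room for fingers. On its -y end a steel fork of two plates, open to +x with a stop on its -x side
- park_hole (a point): mouth of the 14 mm hole in the wooden block outside the tray's -x wall where the pin is parked; z = 44 mm
- bar (a joint): steel hold-down bar over the tray, swinging level about an upright pivot at (0, 130) mm of the tray; rad. 0: home against the stop in the fork, lying along the tray's y over the tiles, its 14 mm hole in line with the fork's holes. It grows as the free end swings to the tray's +x; up to 1.6. Spans z = 43 to 49 mm; light friction, stays where left.
- bar_knob (a point): top of the upright black knob on the bar, 18 mm across, 26 mm tall (z = 49 to 75 mm), 165 mm from the pivot towards the free end
- fork_hole (a point): mouth of the fork's 14 mm hole: centre of the upper plate's top, z = 56 mm; the holes go right through the upper plate, the bar and the lower plate, whose underside is at z = 36 mm. 263 mm from the pivot
- pin: drop pin, steel shank 10 mm across and 38 mm long with tapered tip, under a red round head 22 mm across and 22 mm tall; 60 g. Origin at the tip, z up along the pin to the head. Starts standing in the tray's parking block, head resting on it. Fully home in the fork the head rests on the upper plate, the tip at z = 18 mm
- slip_tin: bystander, to be left where it is: yellow tin, 74 mm across, 100 mm tall; origin centre of underside
- phone: bystander, to be left where it is: black phone lying on the table, 150 x 72 x 9 mm; origin centre of underside
- tin_lid: bystander, to be left where it is: red ring lid, 80 mm across, 12 mm tall; origin centre of underside

How it is judged:
On the way, in this order (a step that is already met when the one before it is completed fails the run):
1. every tile lies flat and face up in the tray, at most three high (x of tile_white in the frame of tray between -0.03 and 0.03 m and y of tile_white in the frame of tray between -0.085 and 0.085 m and z of tile_white in the frame of tray between 0.004 and 0.03 m and angle between each of tile_white, tile_yellow, tile_green, tile_red, tile_blue's own z axis and vertical below 0.1 rad and x of tile_yellow in the frame of tray between -0.03 and 0.03 m and y of tile_yellow in the frame of tray between -0.085 and 0.085 m and z of tile_yellow in the frame of tray between 0.004 and 0.03 m and x of tile_green in the frame of tray between -0.03 and 0.03 m and y of tile_green in the frame of tray between -0.085 and 0.085 m and z of tile_green in the frame of tray between 0.004 and 0.03 m and x of tile_red in the frame of tray between -0.03 and 0.03 m and y of tile_red in the frame of tray between -0.085 and 0.085 m and z of tile_red in the frame of tray between 0.004 and 0.03 m and x of tile_blue in the frame of tray between -0.03 and 0.03 m and y of tile_blue in the frame of tray between -0.085 and 0.085 m and z of tile_blue in the frame of tray between 0.004 and 0.03 m), for 0.2 s.
2. the bar is swung over them, home in the fork (value of joint bar below 0.02 rad), for 0.2 s.
3. the pin is pushed fully down through the fork and the bar (horizontal distance between pin and fork_hole below 0.006 m and z of pin in the frame of tray below 0.023 m and angle between pin's own z axis and vertical below 0.15 rad), for 0.2 s.
At the end, for the whole second after the job is handed in: Every tile present lies in the tray, flat (within 0.1 rad) and glaze side up, no more than three high (back below 30 mm over the table); the bar is home (joint below 0.02 rad); the pin is upright in the fork, within 6 mm of the hole's axis, its tip below 23 mm over the table; all at rest and let go (all of step 1 and all of step 3 and value of joint bar below 0.02 rad and linear speed of each of tile_white, tile_yellow, tile_green, tile_red, tile_blue, pin below 0.02 m/s); the robot touches nothing.
It fails at once if the yellow tin is moved more than 30 mm (distance of slip_tin from where it was at the start of the episode above 0.03 m).
It fails at once if the phone is moved more than 30 mm (distance of phone from where it was at the start of the episode above 0.03 m).
It fails at once if the red lid is moved more than 30 mm (distance of tin_lid from where it was at the start of the episode above 0.03 m).
Of tile_white, tile_yellow, tile_green, tile_red only 2 to 4 are there at a start; the rules pass over those that are not, and their reading is None.
At some moment in a run one of tile_blue may be knocked a few centimetres aside while the robot is not near it.
Once in a run the grip may slacken for a moment while it holds something.
It also fails if it takes over 210 s, if anything falls off the work surface, if the arm or the gripper's body presses on something with over 40 N, if the wrist force passes 120 N, or if a joint passes its speed limit or range.

## Working session

There is one attempt and no reset: what is moved stays moved. The work goes in short steps, Python scripts to look and compute and a tool call to move; the robot and the scene stay as the last step left them, time stands still between calls to the robot, and variables do not carry over. Pictures are saved under pics/ and viewed, at most 14 in all, crops included, and the job is handed in when it is done.

Besides the shell and the picture viewer there is one more tool, called after "Call:" by a JSON object that holds its "op" and its "data". jog_arm: Moves the arm, as the interface text tells. Its arguments: {"type":"object","properties":{"steps":{"type":"array","items":{"type":"object","properties":{"linear":{"type":"array","items":{"type":"number"}},"roll":{"type":"number"},"fingers":{"type":"number"}}}},"force":{"type":"number"}},"required":["steps"]}

```bash
mkdir -p pics
cat > h.py <<'E'
import numpy as np, cv2
from station import *
def w(s,px,z=None,d=None):
    u,v=px; E=s["extrinsics"]; r=np.array([(u-s["cx"])/s["fx"],(v-s["cy"])/s["fy"],1.0])
    if z is not None:
        R=E[:3,:3]@r; return E[:3,3]+R*(z-E[2,3])/R[2]
    if d is None:
        p=s["depth"][int(v)-1:int(v)+2,int(u)-1:int(u)+2]; d=np.median(p[p>0]) if (p>0).any() else 0
    return E[:3,:3]@(r*d)+E[:3,3]
def save(s,n): cv2.imwrite(f"pics/{n}.png",s["image"][:,:,::-1])
E
python3 - <<'E'
from h import *
np.set_printoptions(precision=4,suppress=True)
o=observe();print(o["t"],o["eef_pos"],o["orientation"],tip_reach if not callable(tip_reach) else tip_reach())
for c in ["top","scene"]:
    s=snapshot(c);save(s,c+"0");print(c,s["extrinsics"][:3].round(3).tolist(),s["fx"])
    for t in ["stand","screw0","screw1","screw2","screw3","tile_white","tile_yellow","tile_green","tile_red","tile_blue","tray","park_hole","bar_knob","fork_hole","pin","slip_tin","phone","tin_lid"]:
        r=spot_point(t,c)[:2]
        for q in r: print(t,round(q["conf"],2),np.round(q["location"]),w(s,q["location"]))
E
```

```text
0.0 [0.2177 0.4774 0.4039] [-0.0002  0.2123  0.9772 -0.001 ] 0.1734
top [[-0.017, -0.997, 0.079, 0.362], [-0.999, 0.019, 0.029, -0.019], [-0.03, -0.079, -0.996, 1.407]] 480.4015366723848
stand 0.77 [269. 208.] [0.5677 0.1621 0.0824]
stand 0.54 [283. 199.] [0.5893 0.1198 0.1084]
screw0 0.88 [212. 194.] [0.6023 0.3081 0.139 ]
screw0 0.86 [281. 187.] [0.6172 0.1217 0.1347]
screw1 0.88 [212. 194.] [0.6023 0.3081 0.139 ]
screw1 0.86 [281. 187.] [0.6172 0.1217 0.1347]
screw2 0.88 [212. 194.] [0.6023 0.3081 0.139 ]
screw2 0.86 [281. 187.] [0.6172 0.1217 0.1347]
screw3 0.88 [212. 194.] [0.6023 0.3081 0.139 ]
screw3 0.86 [281. 187.] [0.6172 0.1217 0.1347]
tile_white 0.79 [214. 204.] [0.579  0.3102 0.1106]
tile_yellow 0.57 [308. 270.] [0.396  0.0597 0.0079]
tile_green 0.89 [249. 199.] [0.5894 0.213  0.1138]
tile_green 0.35 [426. 241.] [ 0.4723 -0.2856  0.0089]
tile_red 0.55 [281. 199.] [0.5887 0.1245 0.1078]
tile_blue 0.79 [306. 268.] [0.4016 0.0642 0.0094]
tray 0.93 [427. 237.] [ 0.4857 -0.2891  0.0085]
park_hole 0.64 [401. 265.] [ 0.4028 -0.2023  0.067 ]
bar_knob 0.88 [403. 182.] [ 0.6357 -0
[... 1055 characters left out ...]
367]
tile_green 0.95 [445. 218.] [0.6041 0.1944 0.1203]
tile_red 0.97 [420. 235.] [0.5845 0.1309 0.1029]
tile_red 0.47 [446. 222.] [0.6105 0.191  0.1165]
tile_blue 0.7 [332. 257.] [0.4079 0.0495 0.0082]
tile_blue 0.44 [460. 213.] [0.6271 0.2141 0.1328]
tray 0.8 [250. 353.] [ 0.4805 -0.2741  0.0072]
park_hole 0.87 [246. 301.] [ 0.41   -0.2122  0.0537]
bar_knob 0.88 [337. 348.] [ 0.6379 -0.2084  0.0747]
fork_hole 0.85 [191. 378.] [ 0.4797 -0.4027  0.0541]
fork_hole 0.41 [412. 254.] [0.6259 0.0352 0.1283]
pin 0.69 [246. 314.] [ 0.4236 -0.2272  0.0384]
slip_tin 0.65 [125. 354.] [ 0.3184 -0.4308  0.0234]
phone 0.81 [368. 215.] [0.3694 0.2382 0.0095]
tin_lid 0.75 [419. 192.] [0.401  0.4245 0.002 ]
```

View pics/top0.png

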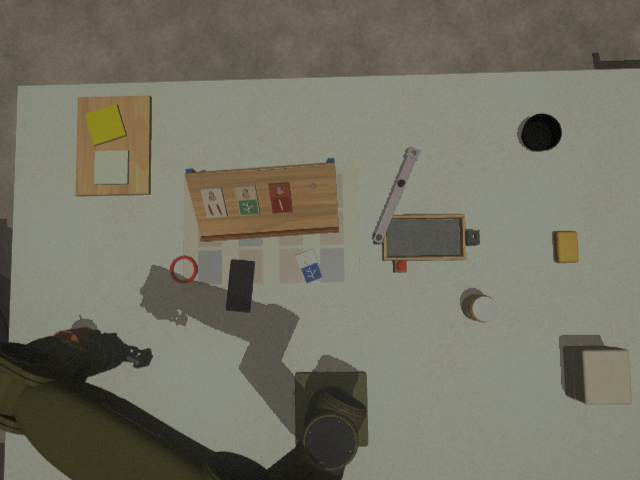

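View pics/scene0.png

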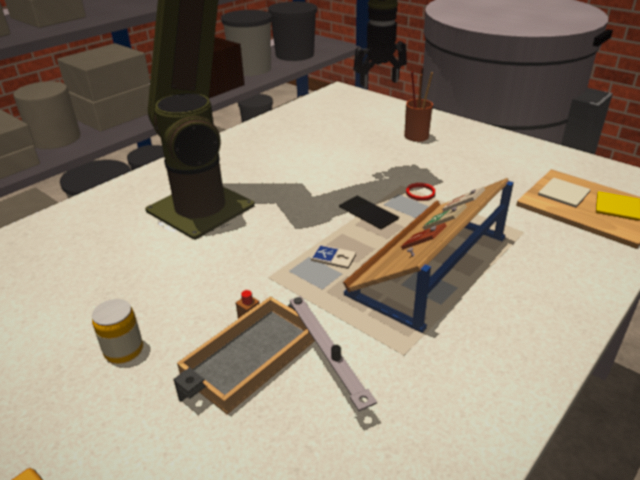

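Call:
{"op": "jog_arm", "data": {"steps": [{"roll": -7.25}, {"roll": -7.25}, {"roll": -7.25}, {"roll": -7.25}, {"linear": [-0.033, -0.0286, 0]}, {"linear": [-0.033, -0.0286, 0]}, {"linear": [-0.033, -0.0286, 0]}, {"linear": [-0.033, -0.0286, 0]}]}}

```text
$.steps[0]: bad value
```

Call:
{"op": "jog_arm", "data": {"steps": [{"linear": [-0.033, -0.0286, 0]}, {"linear": [-0.033, -0.0286, 0]}, {"linear": [-0.033, -0.0286, 0]}, {"linear": [-0.033, -0.0286, 0]}, {"linear": [-0.033, -0.0286, 0]}, {"linear": [-0.033, -0.0286, 0]}, {"linear": [0, 0, 0]}, {"linear": [0, 0, 0]}]}}

```text
$.steps[0]: bad value
```

```bash
cat >> h.py <<'E'
np.set_printoptions(precision=4,suppress=True)
def yaw(o=None):
    q=(o or observe())["orientation"]; return np.degrees(2*np.arctan2(q[2],q[1]))-90   # yaw of tool y
def ray(s,px):
    d=np.array(px,float)-[s["cx"],s["cy"]]; r=np.hypot(*d); th=r/s["fx"]
    return s["extrinsics"][:3,:3]@np.array([*(d/max(r,1e-9)*np.sin(th)),np.cos(th)])
def fw(s,px,z=None):   # fisheye pixel -> world at height z or by depth
    R=ray(s,px); C=s["extrinsics"][:3,3]
    if z is not None: return C+R*(z-C[2])/R[2]
    u,v=map(int,np.round(px)); d=np.median(s["depth"][v-1:v+2,u-1:u+2])
    return C+R*d/(R@s["extrinsics"][:3,2])
def rel(o,d):   # world shift -> tool axes
    a=np.radians(yaw(o)); y=np.array([np.cos(a),np.sin(a),0]); x=np.array([-np.sin(a),np.cos(a),0]); d=np.asarray(d,float)
    return np.array([x@d,y@d,-d[2]])
E
python3 - <<'E'
from h import *
o=observe();print(o["t"],o["eef_pos"],yaw(o),o["force"],o["opening"])
s=snapshot("wrist");save(s,"w1");print(s["extrinsics"].round(3).tolist(),s["fx"],s["cx"],s["cy"])
for t in ["screw0","tile_white","tile_green","tile_red"]:
    for q in spot_point(t,"wrist")[:4]: print(t,round(q["conf"],2),np.round(q["location"],1),fw(s,q["location"]))
    if t!="screw0":
        for q in silhouettes(t,"wrist")[:1]: 
            b=cv2.minAreaRect(np.argwhere(q["mask"])[:,::-1].astype(np.float32)); print(q["conf"],b)
E
```

```text
1.9 [0.2178 0.4777 0.4047] 65.48856085058944 [ 0.4024 -0.87    0.3216] 0.08523265504790487
[[0.415, 0.87, 0.267, 0.15], [0.91, -0.397, -0.122, 0.509], [0.0, 0.293, -0.956, 0.375], [0.0, 0.0, 0.0, 1.0]] 371.64829954431775 319.9548290552307 237.77932015125475
```

View pics/w1.png

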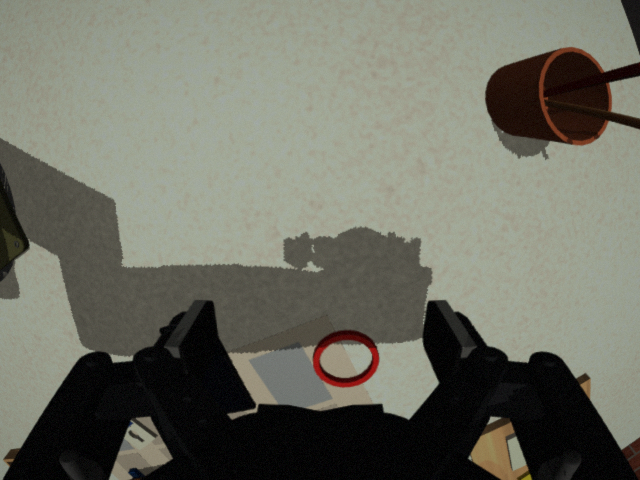

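Call:
{"op": "jog_arm", "data": {"steps": [{"linear": [0, 0, 0], "roll": -7.25, "fingers": 0.0854}, {"linear": [0, 0, 0], "roll": -7.25, "fingers": 0.0854}, {"linear": [0, 0, 0], "roll": -7.25, "fingers": 0.0854}, {"linear": [0, 0, 0], "roll": -7.25, "fingers": 0.0854}, {"linear": [-0.033, -0.0286, 0], "roll": 0, "fingers": 0.0854}, {"linear": [-0.033, -0.0286, 0], "roll": 0, "fingers": 0.0854}, {"linear": [-0.033, -0.0286, 0], "roll": 0, "fingers": 0.0854}, {"linear": [-0.033, -0.0286, 0], "roll": 0, "fingers": 0.0854}]}}

```text
t: 3.1
eef_pos: [0.3594, 0.373, 0.4048]
orientation: [0.0, -0.04, 0.999, 0.0]
force: [0.2, 0.8, -0.9]
opening: 0.0854
grasp_force: 0.0
```

Call:
{"op": "jog_arm", "data": {"steps": [{"linear": [-0.033, -0.0286, 0], "roll": 0, "fingers": 0.0854}, {"linear": [-0.033, -0.0286, 0], "roll": 0, "fingers": 0.0854}, {"linear": [-0.033, -0.0286, 0], "roll": 0, "fingers": 0.0854}, {"linear": [-0.033, -0.0286, 0], "roll": 0, "fingers": 0.0854}, {"linear": [-0.033, -0.0286, 0], "roll": 0, "fingers": 0.0854}, {"linear": [-0.033, -0.0286, 0], "roll": 0, "fingers": 0.0854}, {"linear": [0, 0, 0], "roll": 0, "fingers": 0.0854}, {"linear": [0, 0, 0], "roll": 0, "fingers": 0.0854}]}}

```text
t: 3.9
eef_pos: [0.5697, 0.2176, 0.4042]
orientation: [-0.001, -0.038, 0.999, 0.0]
force: [0.5, 0.1, 0.2]
opening: 0.0858
grasp_force: 0.0
```

Run:
```python
from h import *
o=observe();print(o["t"],o["eef_pos"],yaw(o),o["force"],o["opening"])
s=snapshot("wrist");save(s,"w2");print(s["extrinsics"].round(3).tolist())
for t in ["screw0","tile_white","tile_green","tile_red"]:
    for q in spot_point(t,"wrist")[:4]: print(t,round(q["conf"],2),np.round(q["location"],1),fw(s,q["location"]))
    if t!="screw0":
        for q in silhouettes(t,"wrist")[:1]: 
            b=cv2.minAreaRect(np.argwhere(q["mask"])[:,::-1].astype(np.float32)); print(q["conf"],b)
# panel plane
P=np.array([fw(s,(u,v)) for u in range(20,620,10) for v in range(20,300,10) if s["depth"][v,u]>0])
import itertools
rng=np.random.default_rng(0);best=None
for _ in range(300):
    a,b,c=P[rng.choice(len(P),3,replace=False)];n=np.cross(b-a,c-a);L=np.linalg.norm(n)
    if L<1e-6: continue
    n/=L; n*=np.sign(n[2]) or 1
    if not .6<n[2]<.9: continue
    k=abs((P-a)@n)<.0025
    if best is None or k.sum()>best.sum(): best=k
Q=P[best];c=Q.mean(0);n=np.linalg.svd(Q-c)[2][2];n*=np.sign(n[2]);print("plane",c,n,len(Q),np.degrees(np.arccos(n[2])),"yaw",np.degrees(np.arctan2(-n[1],-n[0])))
```

```text
3.9 [0.5697 0.2176 0.4042] 94.37301746515155 [0.478  0.136  0.1948] 0.08576125209714504
[[-0.076, 0.954, 0.291, 0.495], [0.997, 0.072, 0.023, 0.212], [0.001, 0.292, -0.956, 0.374], [0.0, 0.0, 0.0, 1.0]]
screw0 0.82 [436.3 301.4] [0.5553 0.2616 0.2501]
screw0 0.74 [101.8 285.3] [0.6258 0.0397 0.1261]
screw0 0.59 [199.6 292.1] [0.6146 0.1335 0.1389]
screw0 0.57 [321.6 297. ] [0.6101 0.2219 0.1391]
tile_white 0.73 [435.4 259.1] [0.5853 0.3085 0.113 ]
0.79 ((436.71405029296875, 255.92413330078125), (114.08988952636719, 70.79936218261719), 86.42366790771484)
tile_green 0.69 [320.7 253.6] [0.5873 0.2196 0.1122]
0.7 ((319.5, 255.0), (114.0, 77.0), 90.0)
tile_red 0.9 [206.  250.4] [0.5919 0.1313 0.1119]
tile_red 0.32 [435.3 257.8] [0.5844 0.3085 0.1125]
0.87 ((202.78219604492188, 250.81918334960938), (72.70358276367188, 113.0595703125), 6.009006023406982)
plane [0.5543 0.1717 0.0699] [-0.638  -0.0333  0.7693] 516 39.7104987761267 yaw 2.985231849785593
```

View pics/w2.png

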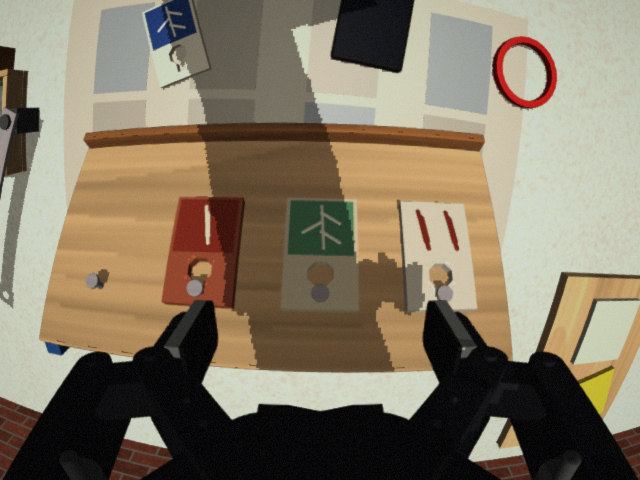

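Call:
{"op": "jog_arm", "data": {"steps": [{"linear": [-0.0195, 0.001, 0.02], "roll": 1.4, "fingers": 0.068}, {"linear": [0, 0, 0.03], "roll": 0, "fingers": 0.068}, {"linear": [0, 0, 0.03], "roll": 0, "fingers": 0.068}, {"linear": [0, 0, 0.02], "roll": 0, "fingers": 0.068}, {"linear": [0, 0, 0.006], "roll": 0, "fingers": 0.068}, {"linear": [0, 0, 0.004], "roll": 0, "fingers": 0.068}, {"linear": [0, 0, 0], "roll": 0, "fingers": 0.068}]}}

```text
t: 5.0
eef_pos: [0.5887, 0.2212, 0.2953]
orientation: [0.0, -0.027, 1.0, 0.0]
force: [0.3, -0.3, 0.5]
opening: 0.0679
grasp_force: 0.0
```

Run:
```python
from h import *
o=observe();print(o["t"],o["eef_pos"],yaw(o),o["force"],o["opening"],tip_reach)
s=snapshot("wrist");save(s,"w3")
for q in spot_point("tile_green","wrist")[:1]: print(round(q["conf"],2),np.round(q["location"],1),fw(s,q["location"]))
```

```text
5.0 [0.5887 0.2212 0.2953] 93.10801622141679 [ 0.3149 -0.2766  0.5322] 0.06789397098405578 0.1734
0.83 [318.5 290.1] [0.5866 0.2204 0.1109]
```

View pics/w3.png

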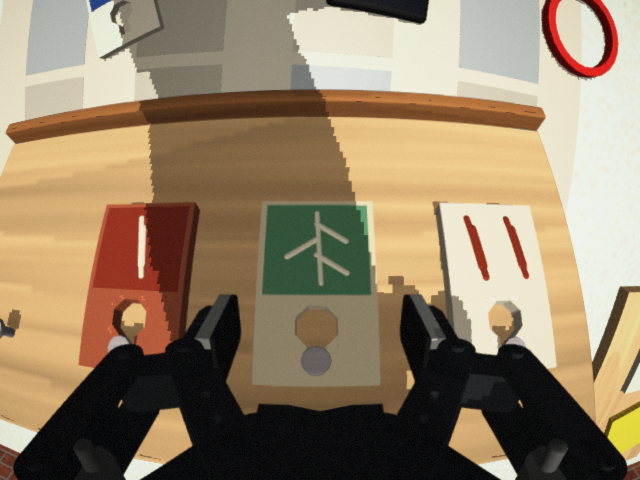

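Call:
{"op": "jog_arm", "data": {"steps": [{"linear": [0, -0.0008, 0.005], "roll": 0, "fingers": 0.068}, {"linear": [0, 0, 0.003], "roll": 0, "fingers": 0.068}, {"linear": [0, 0, 0], "roll": 0, "fingers": 0.068}]}}

```text
t: 5.4
eef_pos: [0.5884, 0.22, 0.2864]
orientation: [-0.0, -0.027, 1.0, -0.0]
force: [0.1, 0.5, 0.4]
opening: 0.068
grasp_force: 0.0
```

Call:
{"op": "jog_arm", "data": {"steps": [{"linear": [0, 0, 0.002], "roll": 0, "fingers": 0.068}, {"linear": [0, 0, 0], "roll": 0, "fingers": 0.068}]}}

```text
t: 5.6
eef_pos: [0.5885, 0.2201, 0.2845]
orientation: [-0.0, -0.027, 1.0, -0.0]
force: [-0.6, -0.7, 0.5]
opening: 0.0682
grasp_force: 0.0
```

Call:
{"op": "jog_arm", "data": {"steps": [{"linear": [0, 0, 0.002], "roll": 0, "fingers": 0.068}, {"linear": [0, 0, 0], "roll": 0, "fingers": 0.068}]}}

```text
t: 5.8
eef_pos: [0.5885, 0.2201, 0.2824]
orientation: [-0.0, -0.027, 1.0, -0.0]
force: [-1.2, 1.0, 0.1]
opening: 0.0677
grasp_force: 0.0
```

Call:
{"op": "jog_arm", "data": {"steps": [{"linear": [0, 0, 0.002], "roll": 0, "fingers": 0.068}, {"linear": [0, 0, 0], "roll": 0, "fingers": 0.068}]}}

```text
t: 6.0
eef_pos: [0.5885, 0.2201, 0.2804]
orientation: [-0.0, -0.027, 1.0, -0.0]
force: [-0.4, -0.8, 0.4]
opening: 0.0681
grasp_force: 0.0
```

Call:
{"op": "jog_arm", "data": {"steps": [{"linear": [0, 0, 0.002], "roll": 0, "fingers": 0.068}, {"linear": [0, 0, 0], "roll": 0, "fingers": 0.068}]}}

```text
t: 6.2
eef_pos: [0.5885, 0.2201, 0.2784]
orientation: [-0.0, -0.027, 1.0, -0.0]
force: [0.4, 0.1, -0.6]
opening: 0.0677
grasp_force: 0.0
```

Call:
{"op": "jog_arm", "data": {"steps": [{"linear": [0, 0, 0.002], "roll": 0, "fingers": 0.068}, {"linear": [0, 0, 0], "roll": 0, "fingers": 0.068}]}}

```text
t: 6.4
eef_pos: [0.5885, 0.2201, 0.2764]
orientation: [-0.0, -0.027, 1.0, -0.0]
force: [-0.5, -0.6, -0.2]
opening: 0.0681
grasp_force: 0.0
```

Call:
{"op": "jog_arm", "data": {"steps": [{"linear": [0, 0, 0], "roll": 0, "fingers": 0.05}, {"linear": [0, 0, 0], "roll": 0, "fingers": 0.05}, {"linear": [0, 0, 0], "roll": 0, "fingers": 0.05}, {"linear": [0, 0, 0], "roll": 0, "fingers": 0.05}], "force": 50}}

```text
t: 6.8
eef_pos: [0.5885, 0.2201, 0.2772]
orientation: [0.0, -0.027, 1.0, 0.0]
force: [-1.4, -0.4, 4.5]
opening: 0.0538
grasp_force: 52.9
```

Call:
{"op": "jog_arm", "data": {"steps": [{"linear": [0.0006, 0, -0.001], "roll": 0, "fingers": 0.05}, {"linear": [-0.0031, 0, -0.0026], "roll": 0, "fingers": 0.05}, {"linear": [-0.0031, 0, -0.0026], "roll": 0, "fingers": 0.05}, {"linear": [-0.0031, 0, -0.0026], "roll": 0, "fingers": 0.05}, {"linear": [-0.0031, 0, -0.0026], "roll": 0, "fingers": 0.05}, {"linear": [0, 0, 0], "roll": 0, "fingers": 0.05}]}}

```text
t: 7.4
eef_pos: [0.6011, 0.2208, 0.2885]
orientation: [0.001, -0.027, 1.0, 0.0]
force: [0.4, 0.9, -1.4]
opening: 0.054
grasp_force: 52.7
```

Run:
```python
from h import *
o=observe();print(o["t"],o["eef_pos"],yaw(o),o["force"],o["ft_torque"],o["opening"],o["grasp_force"])
s=snapshot("wrist");cv2.imwrite("pics/w4.png",cv2.resize(s["image"][180:420,200:440,::-1],None,fx=2,fy=2))
```

```text
7.4 [0.6011 0.2208 0.2885] 93.07469164887993 [ 0.4039  0.8818 -1.4097] [-0.0105  0.0252 -0.012 ] 0.05397853373118441 52.65361815690994
```

View pics/w4.png

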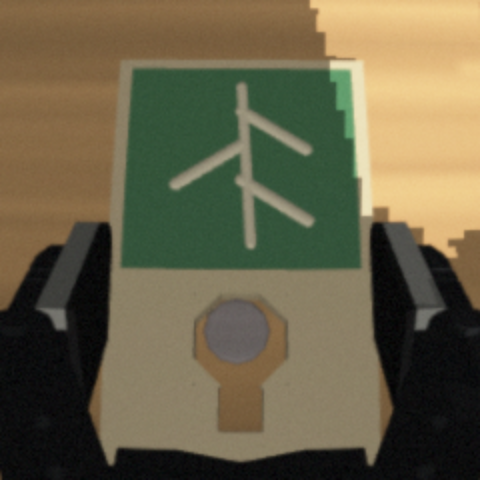

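Call:
{"op": "jog_arm", "data": {"steps": [{"linear": [0.0035, 0, -0.0042], "roll": 0, "fingers": 0.05}, {"linear": [0.0035, 0, -0.0042], "roll": 0, "fingers": 0.05}, {"linear": [0.0035, 0, -0.0042], "roll": 0, "fingers": 0.05}, {"linear": [0.0035, 0, -0.0042], "roll": 0, "fingers": 0.05}, {"linear": [0.0035, 0, -0.0042], "roll": 0, "fingers": 0.05}, {"linear": [0.002, 0, -0.03], "roll": 0, "fingers": 0.05}, {"linear": [0, 0, -0.04], "roll": 0, "fingers": 0.05}, {"linear": [0.0125, -0.03, -0.01], "roll": 0, "fingers": 0.05}]}}

```text
t: 8.25
eef_pos: [0.5719, 0.1916, 0.3939]
orientation: [0.005, -0.029, 1.0, 0.002]
force: [0.5, -0.5, -0.1]
opening: 0.0538
grasp_force: 53.1
```

Call:
{"op": "jog_arm", "data": {"steps": [{"linear": [0.012, -0.045, 0], "roll": 0, "fingers": 0.05}, {"linear": [0.012, -0.045, 0], "roll": 0, "fingers": 0.05}, {"linear": [0.012, -0.045, 0], "roll": 0, "fingers": 0.05}, {"linear": [0.012, -0.045, 0], "roll": 0, "fingers": 0.05}, {"linear": [0.012, -0.045, 0], "roll": 0, "fingers": 0.05}, {"linear": [0.012, -0.045, 0], "roll": 0, "fingers": 0.05}, {"linear": [0.012, -0.045, 0], "roll": 0, "fingers": 0.05}, {"linear": [0.012, -0.045, 0], "roll": 0, "fingers": 0.05}]}}

```text
t: 9.05
eef_pos: [0.4926, -0.1772, 0.3897]
orientation: [0.001, -0.027, 1.0, -0.0]
force: [0.9, -0.0, -0.8]
opening: 0.0541
grasp_force: 53.1
```

Call:
{"op": "jog_arm", "data": {"steps": [{"linear": [0.012, -0.045, 0], "roll": 0, "fingers": 0.05}, {"linear": [0, 0, 0], "roll": 0, "fingers": 0.05}, {"linear": [0, 0, 0], "roll": 0, "fingers": 0.05}]}}

```text
t: 9.35
eef_pos: [0.4834, -0.2221, 0.3893]
orientation: [0.0, -0.026, 1.0, 0.0]
force: [-0.4, -0.0, -0.6]
opening: 0.0535
grasp_force: 53.2
```

Run:
```python
from h import *
o=observe();print(o["t"],o["eef_pos"],yaw(o),o["force"],o["opening"],o["grasp_force"])
s=snapshot("wrist");save(s,"w5")
for t in ["tray","park_hole","bar_knob","fork_hole","pin","tile_green"]:
    for q in spot_point(t,"wrist")[:2]: print(t,round(q["conf"],2),np.round(q["location"],1),fw(s,q["location"]))
s=snapshot("top")
for q in silhouettes("tray","top")[:1]:
    # top-height points of the tray by depth -> rectangle
    vv,uu=np.nonzero(q["mask"]); P=np.array([w(s,(u,v)) for u,v in zip(uu,vv)])
    T=P[(P[:,2]>.028)&(P[:,2]<.05)]; print(len(P),len(T),cv2.minAreaRect((T[:,:2]*1000).astype(np.float32)))
    F=P[P[:,2]<.02]; print(cv2.minAreaRect((F[:,:2]*1000).astype(np.float32)))
```

```text
9.35 [ 0.4834 -0.2221  0.3893] 92.93094803652048 [-0.3934 -0.0149 -0.5617] 0.053516186376823975 53.15599411725998
tray 0.6 [269.2 199.9] [ 0.4805 -0.2711  0.0088]
tray 0.15 [141.6   8.5] [ 0.3021 -0.3846  0.0608]
park_hole 0.95 [346.9 120.5] [ 0.4024 -0.2051  0.0671]
bar_knob 0.86 [324.4 375.5] [ 0.6322 -0.2102  0.0758]
bar_knob 0.57 [605.9 299.4] [0.5544 0.1027 0.0673]
fork_hole 0.58 [118.1 208.4] [ 0.4864 -0.4179  0.0413]
pin 0.74 [344.5 121.2] [ 0.4031 -0.2069  0.0667]
tile_green 0.83 [319.7 312.7] [ 0.4824 -0.2222  0.2243]
1943 1011 ((567.5040283203125, -193.52769470214844), (100.1075210571289, 361.6383972167969), 80.92518615722656)
((575.0225830078125, -199.6629638671875), (113.12631225585938, 379.2476806640625), 82.62235260009766)
```

View pics/w5.png

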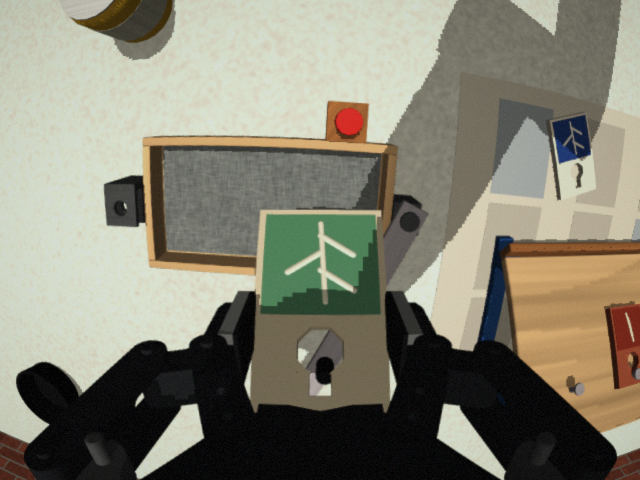

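```bash
cat > m.py <<'E'
from h import *
import cv2
E
python3 - <<'E'
from h import *
s=snapshot("wrist")
f=fw(s,(121,208),.056);p=fw(s,(409,222),.052)
print("fork",f,"piv",p,np.linalg.norm((f-p)[:2]),"yaw",np.degrees(np.arctan2(-(p-f)[0],(p-f)[1])),"centre",f+(p-f)*133/263)
for c in [(145,138),(396,147),(150,266)]: print(fw(s,c,.038))
print("pin head",fw(s,(349,121),.066),"floor corners",fw(s,(163,150),.008),fw(s,(163,250),.008))
E
```

```text
fork [ 0.4838 -0.4041  0.056 ] piv [ 0.4851 -0.1427  0.052 ] 0.26142670969041737 yaw -0.28484902120611 centre [ 0.4845 -0.2719  0.054 ]
[ 0.4209 -0.385   0.038 ]
[ 0.422  -0.1576  0.038 ]
[ 0.5467 -0.387   0.038 ]
pin head [ 0.4034 -0.2022  0.066 ] floor corners [ 0.4345 -0.3795  0.008 ] [ 0.5398 -0.3844  0.008 ]
```

Call:
{"op": "jog_arm", "data": {"steps": [{"linear": [-0.0015, 0, 0.03], "roll": 3.2, "fingers": 0.05}, {"linear": [0, 0, 0.045], "roll": 0, "fingers": 0.05}, {"linear": [0, 0, 0.045], "roll": 0, "fingers": 0.05}, {"linear": [0, 0, 0.04], "roll": 0, "fingers": 0.05}, {"linear": [0, 0, 0.012], "roll": 0, "fingers": 0.05}, {"linear": [0, 0, 0], "roll": 0, "fingers": 0.05}]}}

```text
t: 10.45
eef_pos: [0.4847, -0.2206, 0.2156]
orientation: [-0.002, 0.001, 1.0, 0.001]
force: [0.5, -1.8, 0.0]
opening: 0.054
grasp_force: 53.2
```

Call:
{"op": "jog_arm", "data": {"steps": [{"linear": [0, 0, 0.005], "roll": 0, "fingers": 0.05}, {"linear": [0, 0, 0.005], "roll": 0, "fingers": 0.05}, {"linear": [0, 0, 0], "roll": 0, "fingers": 0.05}]}}

```text
t: 10.75
eef_pos: [0.488, -0.2218, 0.2099]
orientation: [0.004, 0.001, 1.0, -0.001]
force: [0.9, 0.9, 6.2]
opening: 0.0536
grasp_force: 53.8
```

Call:
{"op": "jog_arm", "data": {"steps": [{"linear": [0, 0, 0.004], "roll": 0, "fingers": 0.05}, {"linear": [0, 0, 0.004], "roll": 0, "fingers": 0.05}, {"linear": [0, 0, 0], "roll": 0, "fingers": 0.05}]}}

```text
t: 11.05
eef_pos: [0.4906, -0.2222, 0.2039]
orientation: [0.008, 0.001, 1.0, -0.001]
force: [5.8, 3.0, 12.7]
opening: 0.054
grasp_force: 58.0
```

Call:
{"op": "jog_arm", "data": {"steps": [{"linear": [0, 0, 0], "roll": 0, "fingers": 0.05}, {"linear": [0, 0, 0.004], "roll": 0, "fingers": 0.05}, {"linear": [0, 0, 0.004], "roll": 0, "fingers": 0.05}, {"linear": [0, 0, 0.003], "roll": 0, "fingers": 0.05}, {"linear": [0, 0, 0], "roll": 0, "fingers": 0.05}], "force": 20}}

```text
t: 11.55
eef_pos: [0.4917, -0.223, 0.1936]
orientation: [0.009, 0.001, 1.0, -0.003]
force: [7.4, 1.1, 13.4]
opening: 0.054
grasp_force: 63.9
```

Run:
```python
from h import *
o=observe();print(o["t"],o["eef_pos"],yaw(o),o["force"],o["opening"],o["grasp_force"])
s=snapshot("wrist");cv2.imwrite("pics/w6.png",s["image"][:,:,::-1])
```

```text
11.55 [ 0.4917 -0.223   0.1936] 89.93444050616677 [ 7.3849  1.0909 13.4168] 0.05398826258199519 63.92013520002365
```

View pics/w6.png

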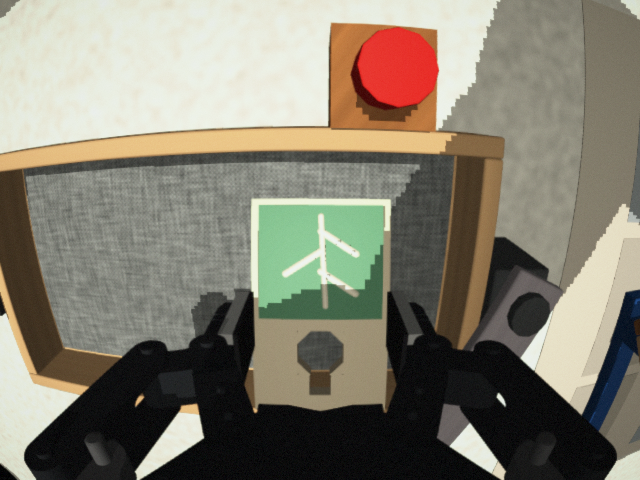

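Call:
{"op": "jog_arm", "data": {"steps": [{"linear": [0, 0, -0.004], "roll": 0, "fingers": 0.054}, {"linear": [0, 0, -0.002], "roll": 0, "fingers": 0.066}, {"linear": [0, 0, 0], "roll": 0, "fingers": 0.066}, {"linear": [0, 0, 0], "roll": 0, "fingers": 0.066}, {"linear": [0, 0, 0], "roll": 0, "fingers": 0.066}]}}

```text
t: 12.1
eef_pos: [0.485, -0.221, 0.1937]
orientation: [-0.001, 0.001, 1.0, 0.0]
force: [-0.2, 0.6, -0.4]
opening: 0.0661
grasp_force: 0.0
```

```bash
cat > t.py <<'E'
from h import *
import sys
o=observe();print(o["t"],o["eef_pos"],yaw(o),o["force"],o["opening"],o["grasp_force"])
s=snapshot("wrist")
if len(sys.argv)>2: save(s,sys.argv[2])
for t in sys.argv[1].split(","):
    for q in silhouettes(t,"wrist")[:1]:
        vv,uu=np.nonzero(q["mask"]); P=np.array([fw(s,(u,v)) for u,v in zip(uu[::7],vv[::7]) if s["depth"][v,u]>0])
        c=np.median(P,0); P=P[np.linalg.norm(P-c,axis=1)<.06]; c=P.mean(0); n=np.linalg.svd(P-c)[2][2]; n*=np.sign(n[2])
        print(t,round(q["conf"],2),c,"z",P[:,2].min(),P[:,2].max(),"n",n,cv2.minAreaRect((P[:,:2]*1000).astype(np.float32)))
    for q in spot_point(t,"wrist")[:1]: print(t,round(q["conf"],2),np.round(q["location"]),fw(s,q["location"]))
E
python3 t.py tile_green
```

```text
12.1 [ 0.485  -0.221   0.1937] 89.87859562135404 [-0.2148  0.6453 -0.443 ] 0.06606373867455329 0.0
```

Call:
{"op": "jog_arm", "data": {"steps": [{"linear": [0, 0, -0.03], "roll": 0, "fingers": 0.066}, {"linear": [0, 0, -0.045], "roll": 0, "fingers": 0.066}, {"linear": [0, 0, -0.045], "roll": 0, "fingers": 0.066}, {"linear": [0, 0, -0.045], "roll": 0, "fingers": 0.066}, {"linear": [0.0, 0, 0], "roll": 0, "fingers": 0.066}]}}

```text
t: 12.75
eef_pos: [0.4876, -0.222, 0.3655]
orientation: [0.005, 0.001, 1.0, -0.003]
force: [0.1, -1.2, -0.5]
opening: 0.0663
grasp_force: 0.0
```

```bash
python3 t.py tile_green,tile_blue w7
```

```text
12.75 [ 0.4876 -0.222   0.3655] 89.88748599802324 [ 0.1293 -1.1617 -0.5083] 0.06626112963989504 0.0
tile_green 0.66 [ 0.4857 -0.2224  0.0178] z 0.009332158110213484 0.019087082861926008 n [ 0.0074 -0.0037  1.    ] ((490.7155456542969, -222.27894592285156), (57.30958938598633, 93.90046691894531), 89.74970245361328)
tile_green 0.61 [325. 207.] [ 0.4856 -0.219   0.0182]
tile_blue 0.66 [0.4059 0.0519 0.0095] z 0.0018162929819184326 0.011517201447288239 n [ 0.0193 -0.0214  0.9996] ((406.62255859375, 56.130653381347656), (90.29935455322266, 57.20260238647461), 19.877872467041016)
tile_blue 0.74 [583. 133.] [0.4041 0.0462 0.0101]
```

View pics/w7.png

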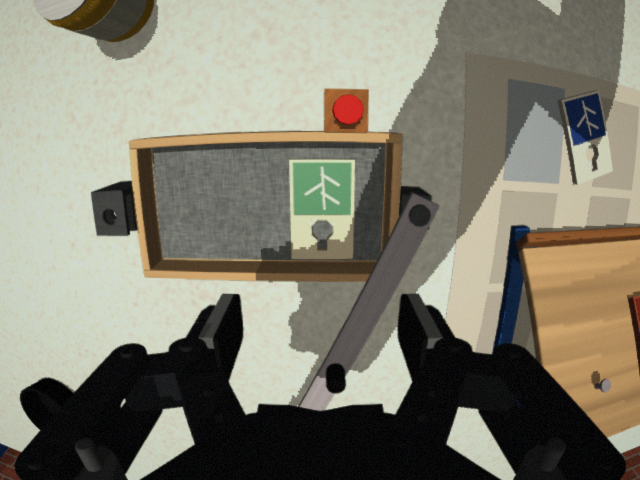

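Call:
{"op": "jog_arm", "data": {"steps": [{"linear": [0, 0, 0], "roll": -3.1, "fingers": 0.068}, {"linear": [-0.018, 0.049, 0], "roll": 0, "fingers": 0.068}, {"linear": [-0.018, 0.049, 0], "roll": 0, "fingers": 0.068}, {"linear": [-0.018, 0.049, 0], "roll": 0, "fingers": 0.068}, {"linear": [-0.018, 0.049, 0], "roll": 0, "fingers": 0.068}, {"linear": [-0.018, 0.049, 0], "roll": 0, "fingers": 0.068}, {"linear": [-0.018, 0.049, 0], "roll": 0, "fingers": 0.068}, {"linear": [-0.018, 0.049, 0], "roll": 0, "fingers": 0.068}]}}

```text
t: 13.8
eef_pos: [0.5886, 0.1153, 0.3569]
orientation: [-0.002, -0.026, 1.0, -0.0]
force: [1.4, 0.6, 0.9]
opening: 0.0681
grasp_force: 0.0
```

Call:
{"op": "jog_arm", "data": {"steps": [{"linear": [0, 0, 0.04], "roll": 0, "fingers": 0.068}, {"linear": [0, 0, 0.02], "roll": 0, "fingers": 0.068}, {"linear": [0, 0, 0], "roll": 0, "fingers": 0.068}, {"linear": [0, 0, 0], "roll": 0, "fingers": 0.068}]}}

```text
t: 14.2
eef_pos: [0.5883, 0.1131, 0.2978]
orientation: [-0.002, -0.026, 1.0, -0.0]
force: [0.5, 0.8, 1.4]
opening: 0.0682
grasp_force: 0.0
```

```bash
python3 t.py tile_red
```

```text
14.2 [0.5883 0.1131 0.2978] 92.98565518981607 [0.5478 0.8386 1.3987] 0.06822185501928782 0.0
tile_red 0.9 [0.5907 0.1262 0.1101] z 0.07436264139079671 0.14726413239490982 n [-0.6366 -0.0337  0.7705] ((590.8966064453125, 126.91535949707031), (69.66524505615234, 56.54547882080078), 2.897179365158081)
tile_red 0.56 [348. 300.] [0.5909 0.1262 0.1111]
```

Call:
{"op": "jog_arm", "data": {"steps": [{"linear": [-0.0054, 0.0138, 0], "roll": 0, "fingers": 0.068}, {"linear": [0, 0, 0.01], "roll": 0, "fingers": 0.068}, {"linear": [0, 0, 0.008], "roll": 0, "fingers": 0.068}, {"linear": [0, 0, 0.0025], "roll": 0, "fingers": 0.068}, {"linear": [0, 0, 0], "roll": 0, "fingers": 0.068}]}}

```text
t: 14.85
eef_pos: [0.593, 0.1272, 0.2775]
orientation: [-0.001, -0.026, 1.0, -0.0]
force: [-0.4, 0.2, -0.2]
opening: 0.0681
grasp_force: 0.0
```

Call:
{"op": "jog_arm", "data": {"steps": [{"linear": [0, 0, 0], "roll": 0, "fingers": 0.05}, {"linear": [0, 0, 0], "roll": 0, "fingers": 0.05}, {"linear": [0, 0, 0], "roll": 0, "fingers": 0.05}, {"linear": [0, 0, 0], "roll": 0, "fingers": 0.05}], "force": 50}}

```text
t: 15.25
eef_pos: [0.5934, 0.1273, 0.2791]
orientation: [0.0, -0.026, 1.0, 0.0]
force: [-2.3, -0.8, 3.6]
opening: 0.0539
grasp_force: 52.6
```

Call:
{"op": "jog_arm", "data": {"steps": [{"linear": [0.0006, 0, -0.001], "roll": 0, "fingers": 0.05}, {"linear": [-0.0031, 0, -0.0026], "roll": 0, "fingers": 0.05}, {"linear": [-0.0031, 0, -0.0026], "roll": 0, "fingers": 0.05}, {"linear": [-0.0031, 0, -0.0026], "roll": 0, "fingers": 0.05}, {"linear": [-0.0031, 0, -0.0026], "roll": 0, "fingers": 0.05}, {"linear": [0, 0, 0], "roll": 0, "fingers": 0.05}]}}

```text
t: 15.85
eef_pos: [0.6062, 0.1281, 0.2905]
orientation: [0.001, -0.026, 1.0, 0.0]
force: [-0.5, -0.2, -1.6]
opening: 0.0537
grasp_force: 52.7
```

Call:
{"op": "jog_arm", "data": {"steps": [{"linear": [0.0035, 0, -0.0042], "roll": 0, "fingers": 0.05}, {"linear": [0.0035, 0, -0.0042], "roll": 0, "fingers": 0.05}, {"linear": [0.0035, 0, -0.0042], "roll": 0, "fingers": 0.05}, {"linear": [0, 0, 0], "roll": 0, "fingers": 0.05}]}}

```text
t: 16.25
eef_pos: [0.5944, 0.1275, 0.3036]
orientation: [0.0, -0.026, 1.0, 0.0]
force: [0.4, 0.4, -1.3]
opening: 0.0539
grasp_force: 52.7
```

Call:
{"op": "jog_arm", "data": {"steps": [{"linear": [0.0035, 0, -0.0042], "roll": 0, "fingers": 0.05}, {"linear": [0.0035, 0, -0.0042], "roll": 0, "fingers": 0.05}, {"linear": [0.002, 0, -0.03], "roll": 0, "fingers": 0.05}, {"linear": [0, 0, -0.04], "roll": 0, "fingers": 0.05}, {"linear": [0, 0, 0], "roll": 0, "fingers": 0.05}]}}

```text
t: 16.75
eef_pos: [0.5873, 0.1273, 0.3871]
orientation: [0.005, -0.026, 1.0, 0.001]
force: [1.0, 0.1, 0.0]
opening: 0.0537
grasp_force: 53.1
```

```bash
python3 t.py tile_red
```

```text
16.75 [0.5873 0.1273 0.3871] 92.99125334449229 [0.9729 0.1346 0.0373] 0.053682593740569204 53.14988046884537
tile_red 0.75 [0.5861 0.1275 0.2179] z 0.1872683946911262 0.24775664476009202 n [-0.6477 -0.0338  0.7611] ((585.7866821289062, 127.66099548339844), (67.47547149658203, 56.348182678222656), 2.541232109069824)
tile_red 0.65 [319. 307.] [0.5871 0.127  0.219 ]
```

Call:
{"op": "jog_arm", "data": {"steps": [{"linear": [0.0128, -0.0442, 0], "roll": 0, "fingers": 0.05}, {"linear": [0.0128, -0.0442, 0], "roll": 0, "fingers": 0.05}, {"linear": [0.0128, -0.0442, 0], "roll": 0, "fingers": 0.05}, {"linear": [0.0128, -0.0442, 0], "roll": 0, "fingers": 0.05}, {"linear": [0.0128, -0.0442, 0], "roll": 0, "fingers": 0.05}, {"linear": [0.0128, -0.0442, 0], "roll": 0, "fingers": 0.05}, {"linear": [0.0128, -0.0442, 0], "roll": 0, "fingers": 0.05}, {"linear": [0.0128, -0.0442, 0], "roll": 0, "fingers": 0.05}]}}

```text
t: 17.7
eef_pos: [0.5007, -0.2329, 0.3792]
orientation: [-0.001, -0.026, 1.0, 0.001]
force: [1.3, -0.1, -2.0]
opening: 0.0539
grasp_force: 53.2
```

Call:
{"op": "jog_arm", "data": {"steps": [{"linear": [0.0128, -0.0442, 0], "roll": 0, "fingers": 0.05}, {"linear": [0.0128, -0.0442, 0], "roll": 0, "fingers": 0.05}, {"linear": [0, 0, 0], "roll": 3.2, "fingers": 0.05}, {"linear": [0, 0, 0.04], "roll": 0, "fingers": 0.05}, {"linear": [0, 0, 0.04], "roll": 0, "fingers": 0.05}, {"linear": [0, 0, 0], "roll": 0, "fingers": 0.05}, {"linear": [0, 0, 0], "roll": 0, "fingers": 0.05}]}}

```text
t: 18.4
eef_pos: [0.4803, -0.3206, 0.2997]
orientation: [-0.002, 0.002, 1.0, 0.001]
force: [1.0, -0.4, 0.2]
opening: 0.0534
grasp_force: 53.6
```

```bash
python3 t.py tile_red,tile_green
```

```text
18.4 [ 0.4803 -0.3206  0.2997] 89.79076791911456 [ 1.0358 -0.4276  0.2428] 0.053352455958801545 53.55339825153351
tile_red 0.63 [ 0.4767 -0.3202  0.1305] z 0.10061148696846994 0.15940467314143494 n [-0.6372  0.0014  0.7707] ((476.57470703125, -320.0409851074219), (56.4152946472168, 68.24201202392578), 89.69126892089844)
tile_red 0.88 [320. 308.] [ 0.4779 -0.32    0.1321]
tile_green 0.85 [ 0.4852 -0.2246  0.0176] z 0.00938767375686822 0.019381538030073475 n [ 0.0074 -0.0216  0.9997] ((488.7939758300781, -222.3048858642578), (57.1977424621582, 90.38394927978516), 89.53409576416016)
tile_green 0.68 [448. 241.] [ 0.4846 -0.2252  0.018 ]
```

Call:
{"op": "jog_arm", "data": {"steps": [{"linear": [0, 0, 0.04], "roll": 0, "fingers": 0.05}, {"linear": [0, 0, 0.035], "roll": 0, "fingers": 0.05}, {"linear": [0, 0, 0.009], "roll": 0, "fingers": 0.05}, {"linear": [0, 0, 0.005], "roll": 0, "fingers": 0.05}, {"linear": [0, 0, 0.005], "roll": 0, "fingers": 0.05}, {"linear": [0, 0, 0.004], "roll": 0, "fingers": 0.05}, {"linear": [0, 0, 0.004], "roll": 0, "fingers": 0.05}, {"linear": [0, 0, 0], "roll": 0, "fingers": 0.05}]}}

```text
t: 19.45
eef_pos: [0.485, -0.3223, 0.2034]
orientation: [0.006, 0.001, 1.0, -0.002]
force: [3.6, 3.2, 9.7]
opening: 0.0535
grasp_force: 59.7
```

Call:
{"op": "jog_arm", "data": {"steps": [{"linear": [0, 0, 0.004], "roll": 0, "fingers": 0.05}, {"linear": [0, 0, 0.004], "roll": 0, "fingers": 0.05}, {"linear": [0, 0, 0.003], "roll": 0, "fingers": 0.05}, {"linear": [0, 0, -0.004], "roll": 0, "fingers": 0.054}, {"linear": [0, 0, -0.002], "roll": 0, "fingers": 0.066}, {"linear": [0, 0, 0], "roll": 0, "fingers": 0.066}, {"linear": [0, 0, 0], "roll": 0, "fingers": 0.066}, {"linear": [0, 0, 0], "roll": 0, "fingers": 0.066}], "force": 20}}

```text
t: 20.25
eef_pos: [0.4807, -0.321, 0.1937]
orientation: [-0.0, 0.002, 1.0, 0.0]
force: [-0.3, 0.3, 0.5]
opening: 0.0658
grasp_force: 0.0
```

Call:
{"op": "jog_arm", "data": {"steps": [{"linear": [0, 0, -0.03], "roll": 0, "fingers": 0.066}, {"linear": [0, 0, -0.045], "roll": 0, "fingers": 0.066}, {"linear": [0, 0, -0.045], "roll": 0, "fingers": 0.066}, {"linear": [0, 0, -0.045], "roll": 0, "fingers": 0.066}, {"linear": [0, 0, 0], "roll": -3.2, "fingers": 0.068}]}}

```text
t: 20.75
eef_pos: [0.4828, -0.3223, 0.3657]
orientation: [0.005, -0.027, 1.0, -0.003]
force: [0.6, 0.1, 0.4]
opening: 0.068
grasp_force: 0.0
```

```bash
python3 t.py tile_red,tile_green,tile_blue
```

```text
20.75 [ 0.4828 -0.3223  0.3657] 93.06310749035268 [0.6287 0.0921 0.3651] 0.06795894460966019 0.0
tile_red 0.69 [ 0.4802 -0.3232  0.0178] z 0.00908367005188504 0.019408308468128077 n [ 0.0064 -0.0006  1.    ] ((483.32305908203125, -323.2166442871094), (90.15959930419922, 58.2503776550293), 0.014710118994116783)
tile_red 0.88 [320. 205.] [ 0.4785 -0.3245  0.0182]
tile_green 0.56 [ 0.4859 -0.2239  0.0178] z 0.00914853314319053 0.019210533217407066 n [ 0.0048 -0.0123  0.9999] ((488.9806823730469, -222.28659057617188), (90.54440307617188, 56.28660202026367), 0.04411233589053154)
tile_green 0.68 [429. 220.] [ 0.4865 -0.2263  0.0189]
tile_blue 0.69 [0.4102 0.0326 0.0081] z 0.0014443610344438973 0.011285764555449107 n [ 0.1073 -0.3165  0.9425] ((414.2418212890625, 34.19461441040039), (95.3079605102539, 23.018962860107422), 10.336799621582031)
```

Call:
{"op": "jog_arm", "data": {"steps": [{"linear": [-0.0097, 0.0447, 0], "roll": 0, "fingers": 0.068}, {"linear": [-0.0097, 0.0447, 0], "roll": 0, "fingers": 0.068}, {"linear": [-0.0097, 0.0447, 0], "roll": 0, "fingers": 0.068}, {"linear": [-0.0097, 0.0447, 0], "roll": 0, "fingers": 0.068}, {"linear": [-0.0097, 0.0447, 0], "roll": 0, "fingers": 0.068}, {"linear": [-0.0097, 0.0447, 0], "roll": 0, "fingers": 0.068}, {"linear": [-0.0097, 0.0447, 0], "roll": 0, "fingers": 0.068}, {"linear": [-0.0097, 0.0447, 0], "roll": 0, "fingers": 0.068}]}}

```text
t: 21.9
eef_pos: [0.5396, 0.0419, 0.358]
orientation: [-0.001, -0.026, 1.0, -0.0]
force: [1.4, -0.6, -0.1]
opening: 0.0676
grasp_force: 0.0
```

Call:
{"op": "jog_arm", "data": {"steps": [{"linear": [-0.0097, 0.0447, 0], "roll": 0, "fingers": 0.068}, {"linear": [-0.0097, 0.0447, 0], "roll": 0, "fingers": 0.068}, {"linear": [-0.0097, 0.0447, 0], "roll": 0, "fingers": 0.068}, {"linear": [-0.0097, 0.0447, 0], "roll": 0, "fingers": 0.068}, {"linear": [-0.0097, 0.0447, 0], "roll": 0, "fingers": 0.068}, {"linear": [-0.0097, 0.0447, 0.01], "roll": 0, "fingers": 0.068}, {"linear": [0, 0, 0.04], "roll": 0, "fingers": 0.068}, {"linear": [0, 0, 0], "roll": 0, "fingers": 0.068}]}}

```text
t: 22.7
eef_pos: [0.5816, 0.3113, 0.3021]
orientation: [-0.006, -0.027, 1.0, -0.003]
force: [-1.4, -1.0, -1.4]
opening: 0.0679
grasp_force: 0.0
```

```bash
python3 t.py tile_white
```

```text
22.7 [0.5816 0.3113 0.3021] 93.10803360388437 [-1.4199 -0.9706 -1.3694] 0.06789200232113617 0.0
tile_white 0.81 [0.5816 0.3112 0.1102] z 0.07989211029752954 0.13857942528727196 n [-0.6402 -0.0333  0.7675] ((581.3717041015625, 311.19158935546875), (69.47893524169922, 56.286861419677734), 3.157470703125)
tile_white 0.96 [324. 296.] [0.5831 0.312  0.1114]
```

Call:
{"op": "jog_arm", "data": {"steps": [{"linear": [-0.0015, 0, 0.01], "roll": 0, "fingers": 0.068}, {"linear": [0, 0, 0.008], "roll": 0, "fingers": 0.068}, {"linear": [0, 0, 0.004], "roll": 0, "fingers": 0.068}, {"linear": [0, 0, 0], "roll": 0, "fingers": 0.068}]}}

```text
t: 23.25
eef_pos: [0.5854, 0.3104, 0.2865]
orientation: [-0.001, -0.026, 1.0, -0.0]
force: [-0.8, -0.5, 0.2]
opening: 0.0677
grasp_force: 0.0
```

Call:
{"op": "jog_arm", "data": {"steps": [{"linear": [0.0013, 0.001, 0.006], "roll": 0, "fingers": 0.068}, {"linear": [0, 0, 0.0025], "roll": 0, "fingers": 0.068}, {"linear": [0, 0, 0], "roll": 0, "fingers": 0.05}, {"linear": [0, 0, 0], "roll": 0, "fingers": 0.05}, {"linear": [0, 0, 0], "roll": 0, "fingers": 0.05}, {"linear": [0, 0, 0], "roll": 0, "fingers": 0.05}], "force": 50}}

```text
t: 23.85
eef_pos: [0.5841, 0.312, 0.2787]
orientation: [-0.0, -0.026, 1.0, 0.0]
force: [-1.8, -0.2, 2.9]
opening: 0.054
grasp_force: 52.8
```

Call:
{"op": "jog_arm", "data": {"steps": [{"linear": [0.0006, 0, -0.001], "roll": 0, "fingers": 0.05}, {"linear": [-0.0031, 0, -0.0026], "roll": 0, "fingers": 0.05}, {"linear": [-0.0031, 0, -0.0026], "roll": 0, "fingers": 0.05}, {"linear": [-0.0031, 0, -0.0026], "roll": 0, "fingers": 0.05}, {"linear": [-0.0031, 0, -0.0026], "roll": 0, "fingers": 0.05}, {"linear": [0, 0, 0], "roll": 0, "fingers": 0.05}]}}

```text
t: 24.45
eef_pos: [0.5968, 0.3126, 0.2904]
orientation: [0.001, -0.026, 1.0, 0.0]
force: [-0.2, -0.7, -1.2]
opening: 0.0538
grasp_force: 52.7
```

Call:
{"op": "jog_arm", "data": {"steps": [{"linear": [0.0035, 0, -0.0042], "roll": 0, "fingers": 0.05}, {"linear": [0.0035, 0, -0.0042], "roll": 0, "fingers": 0.05}, {"linear": [0.0035, 0, -0.0042], "roll": 0, "fingers": 0.05}, {"linear": [0, 0, 0], "roll": 0, "fingers": 0.05}]}}

```text
t: 24.85
eef_pos: [0.585, 0.3121, 0.3036]
orientation: [0.0, -0.026, 1.0, 0.0]
force: [0.6, 0.2, -0.4]
opening: 0.054
grasp_force: 52.7
```

```bash
python3 t.py tile_white
```

```text
return _methods._mean(a, axis=axis, dtype=dtype,
  ret = ret.dtype.type(ret / rcount)
t.py:9: RuntimeWarning: Mean of empty slice.
  c=np.median(P,0); P=P[np.linalg.norm(P-c,axis=1)<.06]; c=P.mean(0); n=np.linalg.svd(P-c)[2][2]; n*=np.sign(n[2])
  ret = um.true_divide(
Traceback (most recent call last):
  File "t.py", line 10, in <module>
    print(t,round(q["conf"],2),c,"z",P[:,2].min(),P[:,2].max(),"n",n,cv2.minAreaRect((P[:,:2]*1000).astype(np.float32)))
                                     ~~~~~~~~~~^^
ValueError: zero-size array to reduction operation minimum which has no identity
```

Call:
{"op": "jog_arm", "data": {"steps": [{"linear": [0.0035, 0, -0.0042], "roll": 0, "fingers": 0.05}, {"linear": [0.0035, 0, -0.0042], "roll": 0, "fingers": 0.05}, {"linear": [0.002, 0, -0.03], "roll": 0, "fingers": 0.05}, {"linear": [0, 0, -0.04], "roll": 0, "fingers": 0.05}, {"linear": [0.0092, -0.0449, 0], "roll": 0, "fingers": 0.05}, {"linear": [0.0092, -0.0449, 0], "roll": 0, "fingers": 0.05}, {"linear": [0.0092, -0.0449, 0], "roll": 0, "fingers": 0.05}, {"linear": [0.0092, -0.0449, 0], "roll": 0, "fingers": 0.05}]}}

```text
t: 25.75
eef_pos: [0.5484, 0.1288, 0.3814]
orientation: [0.0, -0.026, 1.0, -0.0]
force: [1.3, -0.5, -0.2]
opening: 0.054
grasp_force: 53.1
```

Call:
{"op": "jog_arm", "data": {"steps": [{"linear": [0.0092, -0.0449, 0], "roll": 0, "fingers": 0.05}, {"linear": [0.0092, -0.0449, 0], "roll": 0, "fingers": 0.05}, {"linear": [0.0092, -0.0449, 0], "roll": 0, "fingers": 0.05}, {"linear": [0.0092, -0.0449, 0], "roll": 0, "fingers": 0.05}, {"linear": [0.0092, -0.0449, 0], "roll": 0, "fingers": 0.05}, {"linear": [0.0092, -0.0449, 0], "roll": 0, "fingers": 0.05}, {"linear": [0.0092, -0.0449, 0], "roll": 0, "fingers": 0.05}, {"linear": [0.0092, -0.0449, 0], "roll": 0, "fingers": 0.05}]}}

```text
t: 26.55
eef_pos: [0.4936, -0.2339, 0.3815]
orientation: [0.0, -0.026, 1.0, -0.0]
force: [0.7, -0.2, -0.8]
opening: 0.0539
grasp_force: 53.1
```

Call:
{"op": "jog_arm", "data": {"steps": [{"linear": [0.0092, -0.0449, 0], "roll": 0, "fingers": 0.05}, {"linear": [0.0092, -0.0449, 0], "roll": 0, "fingers": 0.05}, {"linear": [0, 0, 0.04], "roll": 3.2, "fingers": 0.05}, {"linear": [0, 0, 0.04], "roll": 0, "fingers": 0.05}, {"linear": [0, 0, 0], "roll": 0, "fingers": 0.05}, {"linear": [0, 0, 0], "roll": 0, "fingers": 0.05}]}}

```text
t: 27.15
eef_pos: [0.4804, -0.3226, 0.3011]
orientation: [-0.001, 0.002, 1.0, 0.001]
force: [1.1, 0.6, -1.6]
opening: 0.0538
grasp_force: 53.5
```

```bash
python3 t.py tile_white,tile_green
```

```text
27.15 [ 0.4804 -0.3226  0.3011] 89.80043242211664 [ 1.106   0.5923 -1.5799] 0.05383687813542881 53.502137660980225
tile_white 0.64 [ 0.4771 -0.3224  0.1321] z 0.10232482420889605 0.16151018936500766 n [-0.643   0.0012  0.7659] ((476.822021484375, -322.1895446777344), (56.55509567260742, 67.84339141845703), 89.3834228515625)
tile_white 0.87 [323. 311.] [ 0.4797 -0.3213  0.1335]
tile_green 0.71 [ 0.4854 -0.2241  0.0177] z 0.009494986869914623 0.019503999732289 n [ 0.0073 -0.0119  0.9999] ((488.719482421875, -219.9469451904297), (61.355445861816406, 90.83723449707031), 89.97805786132812)
tile_green 0.75 [449. 241.] [ 0.4858 -0.2263  0.0179]
```

Call:
{"op": "jog_arm", "data": {"steps": [{"linear": [0, 0, 0.035], "roll": 0, "fingers": 0.05}, {"linear": [0, 0, 0.033], "roll": 0, "fingers": 0.05}, {"linear": [0, 0, 0.009], "roll": 0, "fingers": 0.05}, {"linear": [0, 0, 0.005], "roll": 0, "fingers": 0.05}, {"linear": [0, 0, 0.005], "roll": 0, "fingers": 0.05}, {"linear": [0, 0, 0.004], "roll": 0, "fingers": 0.05}, {"linear": [0, 0, 0.004], "roll": 0, "fingers": 0.05}, {"linear": [0, 0, 0], "roll": 0, "fingers": 0.05}]}}

```text
t: 28.2
eef_pos: [0.4846, -0.3241, 0.2105]
orientation: [0.006, 0.001, 1.0, -0.002]
force: [4.2, 3.3, 9.0]
opening: 0.0538
grasp_force: 61.2
```

Call:
{"op": "jog_arm", "data": {"steps": [{"linear": [0, 0, 0.004], "roll": 0, "fingers": 0.05}, {"linear": [0, 0, 0.004], "roll": 0, "fingers": 0.05}, {"linear": [0, 0, 0.002], "roll": 0, "fingers": 0.05}, {"linear": [0, 0, -0.004], "roll": 0, "fingers": 0.054}, {"linear": [0, 0, -0.002], "roll": 0, "fingers": 0.066}, {"linear": [0, 0, 0], "roll": 0, "fingers": 0.066}, {"linear": [0, 0, 0], "roll": 0, "fingers": 0.066}, {"linear": [0, 0, 0], "roll": 0, "fingers": 0.066}], "force": 20}}

```text
t: 29.0
eef_pos: [0.4803, -0.3228, 0.2016]
orientation: [-0.0, 0.002, 1.0, 0.0]
force: [-0.1, -0.1, -0.4]
opening: 0.0662
grasp_force: 0.0
```

Call:
{"op": "jog_arm", "data": {"steps": [{"linear": [0, 0, -0.03], "roll": 0, "fingers": 0.066}, {"linear": [0, 0, -0.045], "roll": 0, "fingers": 0.066}, {"linear": [0, 0, -0.045], "roll": 0, "fingers": 0.066}, {"linear": [0, 0, -0.04], "roll": 0, "fingers": 0.066}, {"linear": [0, 0, 0], "roll": 0, "fingers": 0.068}]}}

```text
t: 29.5
eef_pos: [0.4822, -0.3241, 0.368]
orientation: [0.004, 0.002, 1.0, -0.003]
force: [0.4, -0.2, -0.1]
opening: 0.0682
grasp_force: 0.0
```

```bash
python3 t.py tile_white,tile_red,tile_green,tile_blue
python3 - <<'E'
from h import *
s=snapshot("top")
for q in silhouettes("tile_blue","top")[:2]:
    vv,uu=np.nonzero(q["mask"]);P=np.array([w(s,(u,v),.009)[:2]*1000 for u,v in zip(uu,vv)]);print(q["conf"],len(P),cv2.minAreaRect(P.astype(np.float32)))
E
```

```text
29.5 [ 0.4822 -0.3241  0.368 ] 89.77765931324609 [ 0.3673 -0.2241 -0.1337] 0.06816649580976707 0.0
tile_white 0.98 [ 0.4782 -0.3252  0.0267] z 0.018656033854264675 0.02829811172139346 n [ 0.001  -0.0008  1.    ] ((481.4313659667969, -324.9069519042969), (89.62220764160156, 55.62117385864258), 0.02043972536921501)
tile_white 0.9 [322. 209.] [ 0.48   -0.324   0.0262]
tile_red 0.65 [ 0.403  -0.2061  0.0629] z 0.044499292799447865 0.06755534671496732 n [-0.0785 -0.7833  0.6167] ((404.4607849121094, -203.08908081054688), (24.735591888427734, 21.889118194580078), 16.846647262573242)
tile_green 0.76 [ 0.4862 -0.2239  0.0178] z 0.009804895886712128 0.019500356978029487 n [ 0.0061 -0.0108  0.9999] ((489.13330078125, -222.23846435546875), (56.872196197509766, 90.95327758789062), 89.93314361572266)
tile_green 0.82 [432. 213.] [ 0.4858 -0.2242  0.0178]
tile_blue 0.61 [0.4069 0.0331 0.0086] z 0.002181326629414615 0.011102483882549363 n [ 0.0538 -0.1663  0.9846] ((412.5981140136719, 33.04486846923828), (94.01237487792969, 25.72764778137207), 7.265969753265381)
0.87 504 ((406.1100769042969, 56.56611633300781), (88.09361267089844, 54.005985260009766), 20.11180877685547)
0.49 106 ((390.6151123046875, 439.2303771972656), (72.98046875, 40.27799606323242), 39.87016677856445)
```

Call:
{"op": "jog_arm", "data": {"steps": [{"linear": [0.0084, 0.0421, 0], "roll": 0, "fingers": 0.076}, {"linear": [0.0084, 0.0421, 0], "roll": 0, "fingers": 0.076}, {"linear": [0.0084, 0.0421, 0], "roll": 0, "fingers": 0.076}, {"linear": [0.0084, 0.0421, 0], "roll": 0, "fingers": 0.076}, {"linear": [0.0084, 0.0421, 0], "roll": 0, "fingers": 0.076}, {"linear": [0.0084, 0.0421, 0], "roll": 0, "fingers": 0.076}, {"linear": [0.0084, 0.0421, 0], "roll": 0, "fingers": 0.076}, {"linear": [0.0084, 0.0421, 0], "roll": 0, "fingers": 0.076}]}}

```text
t: 30.85
eef_pos: [0.4141, 0.0156, 0.362]
orientation: [0.0, 0.002, 1.0, 0.0]
force: [0.8, -0.6, 0.4]
opening: 0.076
grasp_force: 0.0
```

Call:
{"op": "jog_arm", "data": {"steps": [{"linear": [0.0084, 0.0421, 0], "roll": 0, "fingers": 0.076}, {"linear": [0, 0, 0.03], "roll": -7, "fingers": 0.076}, {"linear": [0, 0, 0.04], "roll": -7, "fingers": 0.076}, {"linear": [0, 0, 0.02], "roll": -6.2, "fingers": 0.076}, {"linear": [0, 0, 0], "roll": 0, "fingers": 0.076}, {"linear": [0, 0, 0], "roll": 0, "fingers": 0.076}]}}

```text
t: 31.45
eef_pos: [0.4066, 0.0562, 0.2722]
orientation: [-0.0, -0.172, 0.985, 0.0]
force: [-0.1, -0.4, 0.3]
opening: 0.076
grasp_force: 0.0
```

```bash
python3 t.py tile_blue
```

```text
31.45 [0.4066 0.0562 0.2722] 109.85919850400768 [-0.1116 -0.4407  0.3238] 0.0760156450358916 0.0
tile_blue 0.92 [0.4019 0.0547 0.0099] z 0.002423598401356919 0.011390939189608013 n [0.0057 0.0017 1.    ] ((406.08062744140625, 56.202720642089844), (89.92021179199219, 56.13664627075195), 19.830228805541992)
tile_blue 0.56 [319. 237.] [0.4027 0.0542 0.0104]
```

Call:
{"op": "jog_arm", "data": {"steps": [{"linear": [0, 0, 0.04], "roll": 0, "fingers": 0.072}, {"linear": [0, 0, 0.04], "roll": 0, "fingers": 0.072}, {"linear": [0, 0, 0.015], "roll": 0, "fingers": 0.072}, {"linear": [0, 0, 0.006], "roll": 0, "fingers": 0.072}, {"linear": [0, 0, 0], "roll": 0, "fingers": 0.072}]}}

```text
t: 32.1
eef_pos: [0.407, 0.0562, 0.1712]
orientation: [0.0, -0.173, 0.985, -0.0]
force: [-0.6, 0.6, 0.3]
opening: 0.0718
grasp_force: 0.0
```

Call:
{"op": "jog_arm", "data": {"steps": [{"linear": [0, 0, 0], "roll": 0, "fingers": 0.05}, {"linear": [0, 0, 0], "roll": 0, "fingers": 0.05}, {"linear": [0, 0, 0], "roll": 0, "fingers": 0.05}, {"linear": [0, 0, 0], "roll": 0, "fingers": 0.05}], "force": 60}}

```text
t: 32.5
eef_pos: [0.4075, 0.0563, 0.1726]
orientation: [0.002, -0.173, 0.985, -0.0]
force: [-0.7, -1.3, 6.2]
opening: 0.0537
grasp_force: 62.3
```

Call:
{"op": "jog_arm", "data": {"steps": [{"linear": [0, 0, -0.02], "roll": 0, "fingers": 0.05}, {"linear": [0, 0, -0.04], "roll": 0, "fingers": 0.05}, {"linear": [0, 0, -0.04], "roll": 6.7, "fingers": 0.05}, {"linear": [0, 0, 0], "roll": 6.7, "fingers": 0.05}, {"linear": [0, 0, 0], "roll": 6.7, "fingers": 0.05}, {"linear": [0, 0, 0], "roll": 0, "fingers": 0.05}]}}

```text
t: 33.1
eef_pos: [0.4068, 0.0563, 0.2723]
orientation: [0.002, 0.001, 1.0, 0.0]
force: [0.2, 0.1, -1.7]
opening: 0.0535
grasp_force: 64.2
```

```bash
python3 t.py tile_blue
```

```text
33.1 [0.4068 0.0563 0.2723] 89.89490185895048 [ 0.1528  0.0687 -1.6684] 0.05352685359038681 64.18318122625351
tile_blue 0.82 [0.3975 0.0563 0.1095] z 0.09961925691770449 0.1109581266226039 n [ 0.0038 -0.0014  1.    ] ((405.827880859375, 56.364036560058594), (56.232643127441406, 90.6830062866211), 89.5691146850586)
tile_blue 0.63 [319. 304.] [0.4012 0.0558 0.1095]
```

Call:
{"op": "jog_arm", "data": {"steps": [{"linear": [-0.0114, -0.0398, 0], "roll": 0, "fingers": 0.05}, {"linear": [-0.0114, -0.0398, 0], "roll": 0, "fingers": 0.05}, {"linear": [-0.0114, -0.0398, 0], "roll": 0, "fingers": 0.05}, {"linear": [-0.0114, -0.0398, 0], "roll": 0, "fingers": 0.05}, {"linear": [-0.0114, -0.0398, 0], "roll": 0, "fingers": 0.05}, {"linear": [-0.0114, -0.0398, 0], "roll": 0, "fingers": 0.05}, {"linear": [-0.0114, -0.0398, 0], "roll": 0, "fingers": 0.05}, {"linear": [0, 0, 0.02], "roll": 0, "fingers": 0.05}]}}

```text
t: 34.05
eef_pos: [0.4892, -0.2279, 0.253]
orientation: [0.004, 0.003, 1.0, -0.003]
force: [0.8, 0.4, -1.7]
opening: 0.0536
grasp_force: 64.2
```

Call:
{"op": "jog_arm", "data": {"steps": [{"linear": [0, 0, 0.025], "roll": 0, "fingers": 0.05}, {"linear": [0, 0, 0], "roll": 0, "fingers": 0.05}, {"linear": [0, 0, 0], "roll": 0, "fingers": 0.05}]}}

```text
t: 34.35
eef_pos: [0.4853, -0.2223, 0.2255]
orientation: [-0.001, 0.001, 1.0, 0.0]
force: [0.2, -0.6, -1.0]
opening: 0.0535
grasp_force: 64.2
```

```bash
python3 t.py tile_blue,tile_white
```

```text
34.35 [ 0.4853 -0.2223  0.2255] 89.93763923600235 [ 0.2396 -0.6055 -0.9946] 0.05352521944663262 64.17574614286423
tile_blue 0.78 [ 0.4751 -0.2221  0.0627] z 0.018602083305954892 0.06431754918257598 n [ 0.0078 -0.0017  1.    ] ((483.23089599609375, -222.2180938720703), (56.7894172668457, 90.14913177490234), 89.79810333251953)
tile_blue 0.77 [318. 303.] [ 0.4781 -0.223   0.0632]
tile_white 0.8 [ 0.4767 -0.3213  0.0262] z 0.00953047321892489 0.02838836994713409 n [0.005  0.0234 0.9997] ((481.490478515625, -331.3628845214844), (69.93778991699219, 90.68724822998047), 89.69207000732422)
tile_white 0.65 [135. 266.] [ 0.4774 -0.3208  0.0262]
```

Call:
{"op": "jog_arm", "data": {"steps": [{"linear": [0, 0, 0.02], "roll": 0, "fingers": 0.05}, {"linear": [0, 0, 0.012], "roll": 0, "fingers": 0.05}, {"linear": [0, 0, 0.004], "roll": 0, "fingers": 0.05}, {"linear": [0, 0, 0], "roll": 0, "fingers": 0.05}, {"linear": [0, 0, 0], "roll": 0, "fingers": 0.066}, {"linear": [0, 0, 0], "roll": 0, "fingers": 0.066}, {"linear": [0, 0, 0], "roll": 0, "fingers": 0.066}]}}

```text
t: 35.3
eef_pos: [0.486, -0.2226, 0.1902]
orientation: [0.0, 0.001, 1.0, -0.0]
force: [-0.3, 0.3, 0.3]
opening: 0.0658
grasp_force: 0.0
```

Call:
{"op": "jog_arm", "data": {"steps": [{"linear": [0, 0, -0.03], "roll": 0, "fingers": 0.066}, {"linear": [0, 0, -0.04], "roll": 0, "fingers": 0.066}, {"linear": [0, 0, -0.04], "roll": 0, "fingers": 0.066}, {"linear": [0, 0, -0.04], "roll": 0, "fingers": 0.066}, {"linear": [0, 0, 0], "roll": 0, "fingers": 0.04}, {"linear": [0, 0, 0], "roll": 0, "fingers": 0.04}]}}

```text
t: 35.9
eef_pos: [0.4861, -0.2227, 0.341]
orientation: [0.001, 0.001, 1.0, -0.001]
force: [-0.5, 0.6, -0.6]
opening: 0.0405
grasp_force: 0.0
```

```bash
python3 t.py tile_blue,tile_white,bar_knob,pin w8
```

```text
35.9 [ 0.4861 -0.2227  0.341 ] 89.89067299543328 [-0.4716  0.5712 -0.6182] 0.04047891171460277 0.0
tile_blue 0.83 [ 0.4809 -0.2226  0.0267] z 0.009356792770643219 0.02819898187295794 n [ 0.0086 -0.0006  1.    ] ((486.3680725097656, -222.176513671875), (59.64643096923828, 94.39768981933594), 89.52139282226562)
tile_blue 0.64 [319. 216.] [ 0.4814 -0.224   0.0269]
tile_white 0.69 [ 0.4786 -0.3228  0.0263] z 0.009152787366808024 0.028392488425159013 n [0.0059 0.0158 0.9999] ((484.93817138671875, -328.8198547363281), (65.44821166992188, 98.3128890991211), 89.37177276611328)
tile_white 0.61 [200. 215.] [ 0.4797 -0.3202  0.0271]
bar_knob 0.83 [ 0.5176 -0.1608  0.0501] z 0.03984443291118145 0.05551907774646325 n [ 0.0038 -0.0368  0.9993] ((533.1409912109375, -165.2987060546875), (26.666105270385742, 119.19606018066406), 66.5210189819336)
bar_knob 0.87 [335. 407.] [ 0.6329 -0.2107  0.076 ]
pin 0.95 [ 0.403  -0.2036  0.0654] z 0.044481632434520135 0.06731021493247336 n [ 0.5257 -0.0711  0.8477] ((402.7063293457031, -203.96861267089844), (20.604724884033203, 21.682598114013672), 49.345157623291016)
pin 0.64 [344. 116.] [ 0.4045 -0.2076  0.0664]
```

View pics/w8.png

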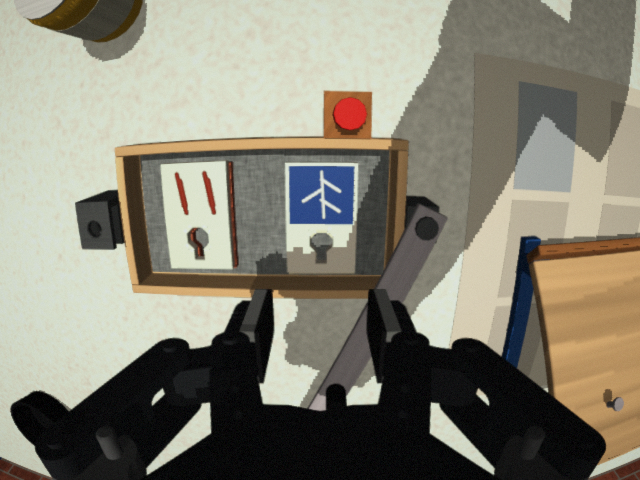

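Call:
{"op": "jog_arm", "data": {"steps": [{"linear": [0, 0, 0], "roll": 8.2, "fingers": 0.04}, {"linear": [0, 0, 0], "roll": 8.2, "fingers": 0.04}, {"linear": [0, 0, 0], "roll": 8.2, "fingers": 0.04}, {"linear": [-0.0323, 0.0181, 0], "roll": 0, "fingers": 0.04}, {"linear": [-0.0323, 0.0181, 0], "roll": 0, "fingers": 0.04}, {"linear": [-0.0323, 0.0181, 0], "roll": 0, "fingers": 0.04}, {"linear": [-0.0323, 0.0181, 0], "roll": 0, "fingers": 0.04}, {"linear": [0, 0, 0], "roll": 0, "fingers": 0.04}]}}

```text
t: 37.15
eef_pos: [0.6374, -0.2102, 0.3385]
orientation: [0.001, 0.213, 0.977, 0.0]
force: [-0.9, 1.5, -0.9]
opening: 0.0396
grasp_force: 0.0
```

```bash
python3 t.py bar_knob; python3 -c "
from h import *
print(observe()['joint_positions'])"
```

```text
37.15 [ 0.6374 -0.2102  0.3385] 65.42202375630427 [-0.8544  1.5253 -0.9291] 0.03962967414340188 0.0
[-0.3206  0.5374  0.126   1.1612 -0.0003  0.1099]
  return _methods._mean(a, axis=axis, dtype=dtype,
  ret = ret.dtype.type(ret / rcount)
t.py:9: RuntimeWarning: Mean of empty slice.
  c=np.median(P,0); P=P[np.linalg.norm(P-c,axis=1)<.06]; c=P.mean(0); n=np.linalg.svd(P-c)[2][2]; n*=np.sign(n[2])
  ret = um.true_divide(
Traceback (most recent call last):
  File "t.py", line 10, in <module>
    print(t,round(q["conf"],2),c,"z",P[:,2].min(),P[:,2].max(),"n",n,cv2.minAreaRect((P[:,:2]*1000).astype(np.float32)))
                                     ~~~~~~~~~~^^
ValueError: zero-size array to reduction operation minimum which has no identity
```

Call:
{"op": "jog_arm", "data": {"steps": [{"linear": [0.0032, -0.0023, 0.03], "roll": 0, "fingers": 0.04}, {"linear": [0, 0, 0.03], "roll": 0, "fingers": 0.04}, {"linear": [0, 0, 0.03], "roll": 0, "fingers": 0.04}, {"linear": [0, 0, 0.02], "roll": 0, "fingers": 0.04}, {"linear": [0, 0, 0], "roll": 0, "fingers": 0.04}]}}

```text
t: 37.75
eef_pos: [0.6263, -0.2112, 0.2267]
orientation: [-0.004, 0.214, 0.977, 0.0]
force: [-0.3, -0.1, 0.1]
opening: 0.0402
grasp_force: 0.0
```

Call:
{"op": "jog_arm", "data": {"steps": [{"linear": [0, 0, 0], "roll": 0, "fingers": 0.01}, {"linear": [0, 0, 0], "roll": 0, "fingers": 0.01}, {"linear": [0, 0, 0], "roll": 0, "fingers": 0.01}, {"linear": [0, 0, 0], "roll": 0, "fingers": 0.01}, {"linear": [0, 0, 0], "roll": 0, "fingers": 0.01}], "force": 25}}

```text
t: 38.25
eef_pos: [0.6295, -0.2115, 0.2314]
orientation: [0.001, 0.214, 0.977, -0.0]
force: [-4.1, 0.2, 6.2]
opening: 0.0171
grasp_force: 25.3
```

Call:
{"op": "jog_arm", "data": {"steps": [{"linear": [0, 0, -0.005], "roll": 4, "fingers": 0.01}, {"linear": [0, -0.0228, 0], "roll": 0, "fingers": 0.01}, {"linear": [0, 0, 0], "roll": 8, "fingers": 0.01}, {"linear": [0, -0.0228, 0], "roll": 0, "fingers": 0.01}, {"linear": [0, 0, 0], "roll": 8, "fingers": 0.01}, {"linear": [0, -0.0228, 0], "roll": 0, "fingers": 0.01}, {"linear": [0, 0, 0], "roll": 4, "fingers": 0.01}]}}

```text
t: 38.95
eef_pos: [0.5871, -0.2674, 0.2331]
orientation: [-0.002, 0.414, 0.91, -0.001]
force: [-0.9, -0.8, -7.4]
opening: 0.0168
grasp_force: 26.6
```

Call:
{"op": "jog_arm", "data": {"steps": [{"linear": [0, 0, 0.0015], "roll": 4, "fingers": 0.01}, {"linear": [0, -0.0228, 0], "roll": 0, "fingers": 0.01}, {"linear": [0, 0, 0], "roll": 8, "fingers": 0.01}, {"linear": [0, -0.0228, 0], "roll": 0, "fingers": 0.01}, {"linear": [0, 0, 0], "roll": 8, "fingers": 0.01}, {"linear": [0, -0.0228, 0], "roll": 0, "fingers": 0.01}, {"linear": [0, 0, 0], "roll": 4, "fingers": 0.01}]}}

```text
t: 39.65
eef_pos: [0.528, -0.3002, 0.2333]
orientation: [-0.0, 0.594, 0.804, -0.001]
force: [-1.5, 2.5, -1.5]
opening: 0.0171
grasp_force: 26.8
```

Call:
{"op": "jog_arm", "data": {"steps": [{"linear": [0, 0, 0], "roll": 5, "fingers": 0.01}, {"linear": [0, -0.021, 0], "roll": 0, "fingers": 0.01}, {"linear": [0, 0, 0], "roll": 7.5, "fingers": 0.01}, {"linear": [0, -0.018, 0], "roll": 0, "fingers": 0.01}, {"linear": [0, 0, 0], "roll": 4.2, "fingers": 0.01}, {"linear": [0, 0, 0], "roll": 0, "fingers": 0.01}]}}

```text
t: 40.25
eef_pos: [0.4909, -0.3059, 0.2334]
orientation: [0.001, 0.704, 0.711, -0.001]
force: [0.3, -3.7, -3.3]
opening: 0.0166
grasp_force: 26.4
```

Call:
{"op": "jog_arm", "data": {"steps": [{"linear": [0, -0.003, 0], "roll": 0, "fingers": 0.01}, {"linear": [0, -0.003, 0], "roll": 0, "fingers": 0.01}, {"linear": [0, 0, 0], "roll": 0, "fingers": 0.01}]}}

```text
t: 40.55
eef_pos: [0.4855, -0.306, 0.2335]
orientation: [0.001, 0.704, 0.711, -0.0]
force: [0.6, -5.3, -6.4]
opening: 0.0165
grasp_force: 26.2
```

Call:
{"op": "jog_arm", "data": {"steps": [{"linear": [0, -0.002, 0], "roll": 0, "fingers": 0.01}, {"linear": [0, -0.002, 0], "roll": 0, "fingers": 0.01}, {"linear": [0, 0, 0], "roll": 0, "fingers": 0.01}]}}

```text
t: 40.85
eef_pos: [0.4824, -0.3058, 0.2335]
orientation: [0.002, 0.703, 0.711, 0.001]
force: [4.2, -4.7, -7.7]
opening: 0.0164
grasp_force: 26.0
```

Call:
{"op": "jog_arm", "data": {"steps": [{"linear": [0, -0.003, 0], "roll": 0, "fingers": 0.01}, {"linear": [0, 0, 0], "roll": 0, "fingers": 0.01}, {"linear": [0, 0, 0], "roll": 0, "fingers": 0.01}]}}

```text
t: 41.15
eef_pos: [0.4814, -0.3059, 0.2336]
orientation: [0.003, 0.703, 0.711, 0.003]
force: [9.2, -3.4, -13.1]
opening: 0.0168
grasp_force: 25.8
```

Call:
{"op": "jog_arm", "data": {"steps": [{"linear": [0, 0.0015, 0], "roll": 0, "fingers": 0.036}, {"linear": [0, 0, 0], "roll": 0, "fingers": 0.036}, {"linear": [0, 0, 0], "roll": 0, "fingers": 0.036}, {"linear": [0, 0, -0.03], "roll": 0, "fingers": 0.036}, {"linear": [0, 0, -0.04], "roll": 0, "fingers": 0.036}, {"linear": [0, 0, -0.03], "roll": 0, "fingers": 0.036}, {"linear": [0, 0, 0], "roll": 0, "fingers": 0.036}, {"linear": [0, 0, 0], "roll": 0, "fingers": 0.036}]}}

```text
t: 41.95
eef_pos: [0.4796, -0.3052, 0.3343]
orientation: [0.001, 0.703, 0.711, 0.0]
force: [-1.3, -0.1, -0.7]
opening: 0.0358
grasp_force: 0.0
```

Run:
```python
from h import *
o=observe();print(o["t"],o["eef_pos"],yaw(o),o["joint_positions"])
for c,f in [("wrist",fw),("scene",w),("top",w)]:
    s=snapshot(c)
    if c=="wrist": save(s,"w9")
    for t,z in [("fork_hole",.056),("bar_knob",.075),("park_hole",.044),("pin",.066)]:
        for q in spot_point(t,c)[:1]: print(c,t,round(q["conf"],2),np.round(q["location"],1),f(s,q["location"],z))
    for q in silhouettes("pin",c)[:1]:
        vv,uu=np.nonzero(q["mask"]); print("pin mask",q["conf"],len(uu),uu.mean(),vv.mean(),f(s,(uu.mean(),vv.mean()),.066))
```

```text
41.95 [ 0.4796 -0.3052  0.3343] 0.5956598254659724 [-0.5669  0.3703 -0.1652  1.0338  0.0003  0.9935]
wrist fork_hole 0.75 [324.7 356.4] [ 0.4848 -0.4065  0.056 ]
wrist bar_knob 0.68 [324. 249.] [ 0.4826 -0.3085  0.075 ]
wrist park_hole 0.91 [211.5  90.6] [ 0.4026 -0.2026  0.044 ]
wrist pin 0.27 [212.9  91.7] [ 0.41   -0.2058  0.066 ]
pin mask 0.79 989 206.01820020222448 90.07381193124368 [ 0.4053 -0.2044  0.066 ]
scene fork_hole 0.56 [187.3 379.6] [ 0.4801 -0.41    0.056 ]
scene bar_knob 0.73 [234.  338.3] [ 0.4844 -0.3073  0.075 ]
scene park_hole 0.71 [247.5 302.1] [ 0.4053 -0.2051  0.044 ]
scene pin 0.66 [247.4 315.5] [ 0.4522 -0.2464  0.066 ]
top bar_knob 0.96 [438.8 235.9] [ 0.4817 -0.3082  0.075 ]
top park_hole 0.55 [398.5 265.4] [ 0.4031 -0.1989  0.044 ]
top pin 0.52 [400.3 265.5] [ 0.4021 -0.201   0.066 ]
pin mask 0.65 10135 264.83759250123336 201.20453872718304 [0.5907 0.1754 0.066 ]
```

View pics/w9.png

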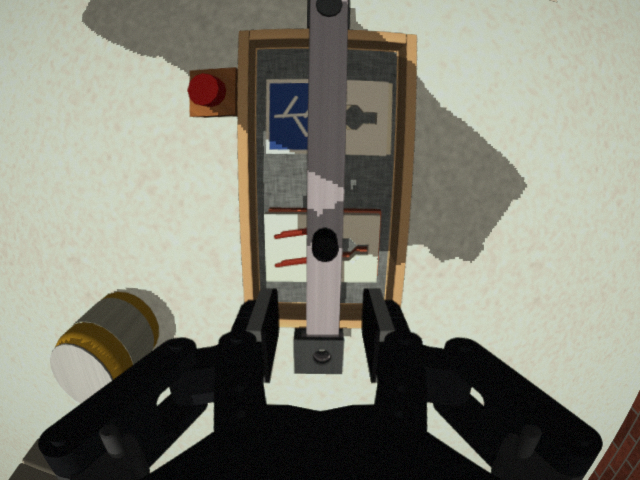

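Call:
{"op": "jog_arm", "data": {"steps": [{"linear": [-0.04, 0.0015, 0], "roll": 0.6, "fingers": 0.06}, {"linear": [-0.042, 0.0015, 0.02], "roll": 0, "fingers": 0.06}, {"linear": [0, 0, 0.04], "roll": 0, "fingers": 0.06}, {"linear": [0, 0, 0], "roll": 0, "fingers": 0.06}, {"linear": [0, 0, 0], "roll": 0, "fingers": 0.06}]}}

```text
t: 43.35
eef_pos: [0.4825, -0.3868, 0.2729]
orientation: [-0.002, 0.707, 0.707, -0.0]
force: [0.7, -0.7, -0.5]
opening: 0.0599
grasp_force: 0.0
```

Run:
```python
from h import *
o=observe();print(o["t"],o["eef_pos"],yaw(o))
s=snapshot("wrist")
for t,z in [("fork_hole",.056),("bar_knob",.075)]:
    for q in spot_point(t,"wrist")[:2]: print(t,round(q["conf"],2),np.round(q["location"],1),fw(s,q["location"],z),fw(s,q["location"]))
cv2.imwrite("pics/w10.png",cv2.resize(s["image"][200:400,220:420,::-1],None,fx=3,fy=3,interpolation=cv2.INTER_CUBIC))
```

```text
43.35 [ 0.4825 -0.3868  0.2729] -0.01366075552884638
fork_hole 0.78 [321.1 302.3] [ 0.4827 -0.4066  0.056 ] [ 0.4827 -0.4142  0.0411]
bar_knob 0.77 [321.9 123.4] [ 0.483  -0.3098  0.075 ] [ 0.483  -0.3098  0.0758]
```

View pics/w10.png

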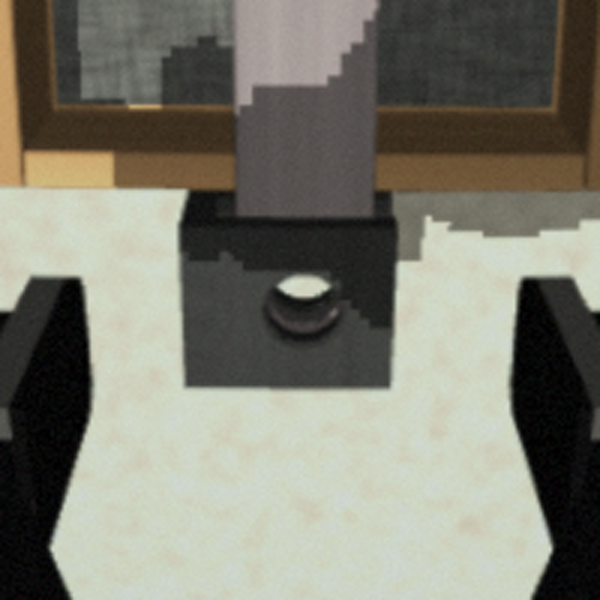

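Call:
{"op": "jog_arm", "data": {"steps": [{"linear": [0.0366, -0.0158, 0], "roll": 0, "fingers": 0.06}, {"linear": [0.0366, -0.0158, 0], "roll": 0, "fingers": 0.06}, {"linear": [0.0366, -0.0158, 0], "roll": 0, "fingers": 0.05}, {"linear": [0.0366, -0.0158, 0], "roll": 0, "fingers": 0.046}, {"linear": [0.0266, -0.0158, 0], "roll": 0, "fingers": 0.046}, {"linear": [0, 0, 0], "roll": 0, "fingers": 0.046}, {"linear": [0, 0, 0], "roll": 0, "fingers": 0.046}]}}

```text
t: 44.2
eef_pos: [0.4047, -0.2139, 0.2752]
orientation: [0.002, 0.707, 0.708, 0.0]
force: [0.5, 0.0, -0.3]
opening: 0.046
grasp_force: 0.0
```

```bash
cat > p.py <<'E'
from h import *
o=observe();print(o["t"],o["eef_pos"],yaw(o),o["force"],o["opening"],o["grasp_force"])
s=snapshot("wrist")
hsv=cv2.cvtColor(s["image"],cv2.COLOR_RGB2HSV); m=(((hsv[...,0]<6)|(hsv[...,0]>174))&(hsv[...,1]>190)&(hsv[...,2]>70)).astype(np.uint8)
n,l,st,c=cv2.connectedComponentsWithStats(m)
for i in np.argsort(-st[1:,4])[:2]+1:
    P=np.array([fw(s,(u,v)) for v,u in np.argwhere(l==i) if s["depth"][v,u]>0])
    if not len(P): print("red",st[i],c[i]); continue
    T=P[P[:,2]>P[:,2].max()-.004]
    print("red",st[i],c[i],"top z",np.median(T[:,2]),"mean",T.mean(0),"mid",(T.min(0)+T.max(0))/2,"size",np.ptp(T,0))
E
python3 p.py
```

```text
44.2 [ 0.4047 -0.2139  0.2752] 0.08985857899561722 [ 0.524   0.0117 -0.3271] 0.045953995864732394 0.0
red [ 294  234   42   39 1269] [314.6115 253.5902] top z 0.06673503765236506 mean [ 0.4028 -0.2027  0.0667] mid [ 0.4027 -0.2028  0.0658] size [0.0211 0.0202 0.0038]
red [377 397   7   3  13] [380.4615 398.4615] top z 0.18092798829729162 mean [ 0.4195 -0.1974  0.1809] mid [ 0.4195 -0.1974  0.1809] size [0. 0. 0.]
```

Call:
{"op": "jog_arm", "data": {"steps": [{"linear": [0.011, -0.002, 0.01], "roll": 0, "fingers": 0.046}, {"linear": [0, 0, 0.02], "roll": 0, "fingers": 0.046}, {"linear": [0, 0, 0.013], "roll": 0, "fingers": 0.046}, {"linear": [0, 0, 0], "roll": 0, "fingers": 0.046}, {"linear": [0, 0, 0], "roll": 0, "fingers": 0.046}]}}

```text
t: 44.75
eef_pos: [0.403, -0.2041, 0.2308]
orientation: [0.001, 0.707, 0.707, 0.0]
force: [-0.4, -0.2, 0.1]
opening: 0.0459
grasp_force: 0.0
```

Call:
{"op": "jog_arm", "data": {"steps": [{"linear": [0, 0, 0], "roll": 0, "fingers": 0.01}, {"linear": [0, 0, 0], "roll": 0, "fingers": 0.01}, {"linear": [0, 0, 0], "roll": 0, "fingers": 0.01}, {"linear": [0, 0, 0], "roll": 0, "fingers": 0.01}, {"linear": [0, 0, 0], "roll": 0, "fingers": 0.01}], "force": 60}}

```text
t: 45.25
eef_pos: [0.4028, -0.2037, 0.2315]
orientation: [0.001, 0.707, 0.707, 0.0]
force: [-0.4, -0.7, 6.1]
opening: 0.0177
grasp_force: 58.5
```

Call:
{"op": "jog_arm", "data": {"steps": [{"linear": [0, 0, -0.01], "roll": 0, "fingers": 0.01}, {"linear": [0, 0, -0.01], "roll": 0, "fingers": 0.01}, {"linear": [0, 0, -0.015], "roll": 0, "fingers": 0.01}, {"linear": [0, 0, -0.02], "roll": 0, "fingers": 0.01}, {"linear": [0, 0, 0], "roll": 0, "fingers": 0.01}, {"linear": [0, 0, 0], "roll": 0, "fingers": 0.01}]}}

```text
t: 45.85
eef_pos: [0.4023, -0.2034, 0.2859]
orientation: [0.001, 0.707, 0.707, 0.0]
force: [-0.3, -0.5, -0.3]
opening: 0.0174
grasp_force: 58.7
```

```bash
python3 p.py
python3 - <<'E'
from h import *
s=snapshot("wrist"); cv2.imwrite("pics/w11.png",cv2.resize(s["image"][200:480,180:460,::-1],None,fx=2,fy=2))
E
```

```text
45.85 [ 0.4023 -0.2034  0.2859] -0.00771240577940091 [-0.2936 -0.5113 -0.2664] 0.017350541297627805 58.660427927970886
red [ 299  290   43   45 1611] [320.0435 312.216 ] top z 0.12106801722181432 mean [ 0.4026 -0.202   0.1211] mid [ 0.4026 -0.2023  0.1209] size [0.0173 0.0206 0.0024]
red [333 276   3   3   3] [334. 277.] top z 0.10246141265809228 mean [ 0.4089 -0.1941  0.1024] mid [ 0.4089 -0.1942  0.1023] size [0.0009 0.0011 0.0004]
```

View pics/w11.png

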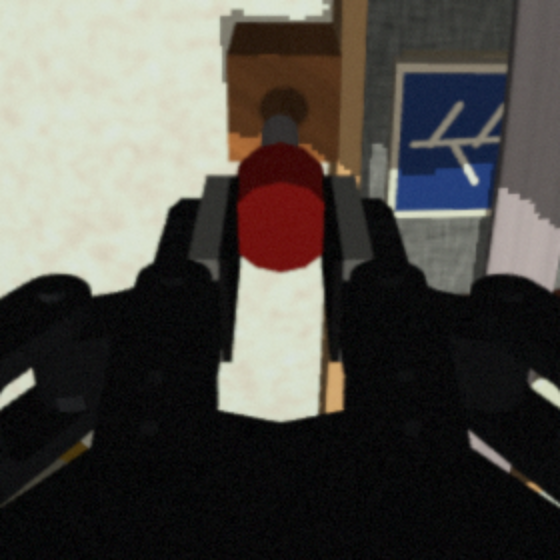

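Call:
{"op": "jog_arm", "data": {"steps": [{"linear": [0, 0, -0.03], "roll": 0, "fingers": 0.01}, {"linear": [-0.0408, 0.016, 0], "roll": 0, "fingers": 0.01}, {"linear": [-0.0408, 0.016, 0], "roll": 0, "fingers": 0.01}, {"linear": [-0.0408, 0.016, 0], "roll": 0, "fingers": 0.01}, {"linear": [-0.0408, 0.016, 0], "roll": 0, "fingers": 0.01}, {"linear": [-0.0408, 0.016, 0], "roll": 0, "fingers": 0.01}, {"linear": [0, 0, 0.01], "roll": 0, "fingers": 0.01}, {"linear": [0, 0, 0], "roll": 0, "fingers": 0.01}]}}

```text
t: 46.75
eef_pos: [0.4814, -0.4075, 0.3022]
orientation: [-0.003, 0.708, 0.707, -0.0]
force: [0.6, 0.2, -0.9]
opening: 0.0176
grasp_force: 58.8
```

Call:
{"op": "jog_arm", "data": {"steps": [{"linear": [0, 0, 0.014], "roll": 0, "fingers": 0.01}, {"linear": [0, 0, 0], "roll": 0, "fingers": 0.01}, {"linear": [0, 0, 0], "roll": 0, "fingers": 0.01}]}}

```text
t: 47.05
eef_pos: [0.4814, -0.406, 0.291]
orientation: [-0.001, 0.707, 0.707, -0.0]
force: [0.4, -0.1, -0.5]
opening: 0.0177
grasp_force: 58.8
```

```bash
python3 p.py
```

```text
47.05 [ 0.4814 -0.406   0.291 ] 0.03821945168705554 [ 0.4266 -0.1172 -0.5156] 0.017714589354332667 58.80143702030182
red [ 299  291   43   44 1598] [319.9881 312.3598] top z 0.12614740635218497 mean [ 0.4812 -0.4043  0.1261] mid [ 0.4812 -0.4047  0.1263] size [0.0172 0.0205 0.0025]
red [262 132  32  11 111] [278.4595 136.9279] top z 0.0276266874240515 mean [ 0.4551 -0.3365  0.0276] mid [ 0.4544 -0.3365  0.0275] size [0.0196 0.006  0.0015]
```

Call:
{"op": "jog_arm", "data": {"steps": [{"linear": [-0.0017, 0.0014, 0], "roll": 0, "fingers": 0.01}, {"linear": [0, 0, 0.006], "roll": 0, "fingers": 0.01}, {"linear": [0, 0, 0.004], "roll": 0, "fingers": 0.01}, {"linear": [0, 0, 0.004], "roll": 0, "fingers": 0.01}, {"linear": [0, 0, 0], "roll": 0, "fingers": 0.01}, {"linear": [0, 0, 0], "roll": 0, "fingers": 0.01}]}}

```text
t: 47.7
eef_pos: [0.4834, -0.409, 0.2771]
orientation: [-0.0, 0.707, 0.707, -0.0]
force: [0.8, 0.4, -1.4]
opening: 0.0177
grasp_force: 58.8
```

Call:
{"op": "jog_arm", "data": {"steps": [{"linear": [0, 0, 0.003], "roll": 0, "fingers": 0.01}, {"linear": [0, 0, 0], "roll": 0, "fingers": 0.01}]}}

```text
t: 47.9
eef_pos: [0.4834, -0.4089, 0.2741]
orientation: [-0.0, 0.707, 0.707, 0.0]
force: [-0.5, 0.5, -1.2]
opening: 0.0175
grasp_force: 58.8
```

Call:
{"op": "jog_arm", "data": {"steps": [{"linear": [0, 0, 0.003], "roll": 0, "fingers": 0.01}, {"linear": [0, 0, 0.003], "roll": 0, "fingers": 0.01}, {"linear": [0, 0, 0], "roll": 0, "fingers": 0.01}]}}

```text
t: 48.2
eef_pos: [0.4833, -0.4088, 0.2678]
orientation: [-0.001, 0.707, 0.707, -0.0]
force: [0.1, -0.4, -0.5]
opening: 0.0172
grasp_force: 58.8
```

Call:
{"op": "jog_arm", "data": {"steps": [{"linear": [0, 0, 0.003], "roll": 0, "fingers": 0.01}, {"linear": [0, 0, 0.003], "roll": 0, "fingers": 0.01}, {"linear": [0, 0, 0], "roll": 0, "fingers": 0.01}]}}

```text
t: 48.5
eef_pos: [0.4833, -0.4089, 0.2618]
orientation: [-0.0, 0.707, 0.707, -0.0]
force: [0.5, 0.2, -0.8]
opening: 0.0175
grasp_force: 58.8
```

```bash
python3 p.py
```

```text
48.5 [ 0.4833 -0.4089  0.2618] -0.011795747399276024 [ 0.5418  0.1984 -0.7731] 0.017518868622811632 58.80158543586731
red [ 299  290   43   45 1607] [320.0075 312.1823] top z 0.09690358738983963 mean [ 0.4832 -0.4073  0.0969] mid [ 0.4832 -0.4076  0.0967] size [0.0173 0.0207 0.0018]
red [250 127  39  13 144] [266.3889 133.1736] top z 0.027530158635415608 mean [ 0.4539 -0.3367  0.0276] mid [ 0.4553 -0.3366  0.0276] size [0.0212 0.0062 0.0016]
```

Call:
{"op": "jog_arm", "data": {"steps": [{"linear": [0, 0, 0.004], "roll": 0, "fingers": 0.01}, {"linear": [0, 0, 0.004], "roll": 0, "fingers": 0.01}, {"linear": [0, 0, 0.004], "roll": 0, "fingers": 0.01}, {"linear": [0, 0, 0.003], "roll": 0, "fingers": 0.01}, {"linear": [0, 0, 0], "roll": 0, "fingers": 0.01}]}}

```text
t: 49.05
eef_pos: [0.4832, -0.4088, 0.2467]
orientation: [-0.001, 0.707, 0.707, -0.0]
force: [-0.9, -0.7, -1.1]
opening: 0.0172
grasp_force: 58.8
```

Call:
{"op": "jog_arm", "data": {"steps": [{"linear": [0, 0, 0.002], "roll": 0, "fingers": 0.01}, {"linear": [0, 0, 0.002], "roll": 0, "fingers": 0.01}, {"linear": [0, 0, 0.002], "roll": 0, "fingers": 0.01}, {"linear": [0, 0, 0], "roll": 0, "fingers": 0.01}]}}

```text
t: 49.45
eef_pos: [0.4835, -0.409, 0.2435]
orientation: [0.001, 0.707, 0.707, 0.0]
force: [-1.9, 2.9, 10.2]
opening: 0.0177
grasp_force: 59.9
```

Head seated (10 N up). Release, lift and check.

Call:
{"op": "jog_arm", "data": {"steps": [{"linear": [0, 0, 0], "roll": 0, "fingers": 0.045}, {"linear": [0, 0, 0], "roll": 0, "fingers": 0.045}, {"linear": [0, 0, 0], "roll": 0, "fingers": 0.045}, {"linear": [0, 0, -0.02], "roll": 0, "fingers": 0.045}, {"linear": [0, 0, -0.04], "roll": 0, "fingers": 0.045}, {"linear": [0, 0, -0.04], "roll": 0, "fingers": 0.045}, {"linear": [0.03, 0, 0], "roll": 0, "fingers": 0.045}, {"linear": [0, 0, 0], "roll": 0, "fingers": 0.045}]}}

```text
t: 50.25
eef_pos: [0.4837, -0.3771, 0.3429]
orientation: [0.0, 0.707, 0.708, 0.001]
force: [-0.7, 0.2, 0.2]
opening: 0.0448
grasp_force: 0.0
```

```bash
python3 p.py
python3 - <<'E'
from h import *
s=snapshot("wrist"); save(s,"w12")
E
```

```text
50.25 [ 0.4837 -0.3771  0.3429] 0.09714007816913295 [-0.6542  0.1884  0.2337] 0.04478986591225288 0.0
red [304 271  31  28 667] [319.1529 284.3778] top z 0.07872838907510854 mean [ 0.4836 -0.4076  0.0787] mid [ 0.4835 -0.4081  0.0781] size [0.0208 0.0202 0.0027]
red [269 137  31   8  78] [284.8077 140.4615] top z 0.02762127317842708 mean [ 0.4573 -0.3121  0.0276] mid [ 0.4567 -0.3122  0.0277] size [0.0231 0.0052 0.0012]
```

View pics/w12.png

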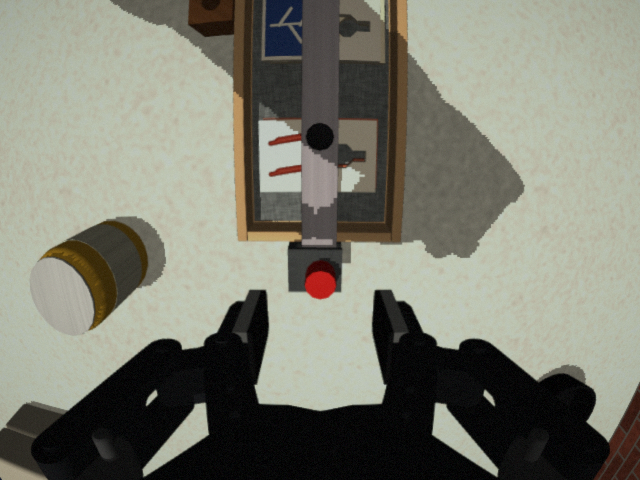

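```bash
python3 -c "
from station import *
print(finish_job())"
```

```text
the job is handed in; nothing more can be done
None
```

The job is handed in: all four tiles lie flat and face up in the tray, two high, with the bar home in its fork and the pin's head seated on it. The judge returned no result, so this rests on my last camera check; I did not move or touch the tin, phone or lid.

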